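# Hang the welded coupons in the cooling rack

## Task

Slide the yellow cover of the cooling rack fully open, then rack every welded coupon: take it by the ends of its brass pin, lift it, ease the grip so that it swings plumb, grip again, and slide it foot first down into a free slot, one to a slot, until it stands fully home. When all the coupons that are there are racked, push the red blower lever fully on, leaving the cover open. Leave the steel ring, the can and the chuck where they are.

Things in the scene. Friction and masses are not known exactly. Their poses are not given: they have to be found in the camera images.
- rack: cooling rack: fixed blue block 204 (x) x 78 (y) x 80 (z) mm, four slots in its top side by side along x at 48 mm pitch. Origin: centre of its underside. Each slot is 13 mm along x (for a coupon's 10 mm), 44 along y (for its 40) and 64 deep, floor 16 mm above the bench; each mouth flares out at 45 degrees, by 10 mm along x and 8 along y
- cover (a joint): slide of the rack's yellow cover plate (4 mm thick, lying just above the slots): 0 m = over the slots, grows as it slides along the rack's own -y, 0.075 m = end stop, slots clear from about 0.06. Friction about 1.5 N; it stays where it is left
- cover_knob (a point): centre of the cover's upright black grip, 105 mm above the bench: a block 40 (rack x) x 16 (rack y) x 34 (z) mm, its top 14 mm above this point. Moves with the cover; axes as the rack's
- switch (a joint): the blower's red lever: 0 rad = off (leaning to its own -x), 1.0 = fully on (leaning to its own +x). It stays where it is left
- switch_tip (a point): the tip of the blower lever, 83 mm above the bench at off; lever 70 mm long on a grey housing. Its x axis, seen from above, is the direction in which to push it on; in pushing it through, the tip travels about 70 mm that way, on an arc that is at most 10 mm higher in the middle
- board: fixed grey fibre board 240 x 370 x 8 mm on which the coupons cool, with two aluminium ribs along its y (at x = -30 and +60 mm, 8 mm wide) whose tops are 24 mm above the bench. Origin: centre of its underside
- coupon0: steel coupon: bar 160 x 40 x 10 mm, about 0.48 kg, blue band round its middle; through its head a 7 mm brass pin whose ends, stepped down to 5 mm flat-faced tips, stick out 7 mm either side (54 mm over the ends). Origin: middle of the pin; x along the bar to the foot (148 mm ahead; head end 12 mm behind), y along the pin. Starts flat on both ribs, pin 29 mm above the bench, space free under and beside it
- coupon1: steel coupon: bar 160 x 40 x 10 mm, about 0.48 kg, blue band round its middle; through its head a 7 mm brass pin whose ends, stepped down to 5 mm flat-faced tips, stick out 7 mm either side (54 mm over the ends). Origin: middle of the pin; x along the bar to the foot (148 mm ahead; head end 12 mm behind), y along the pin. Starts flat on both ribs, pin 29 mm above the bench, space free under and beside it
- coupon2: steel coupon: bar 160 x 40 x 10 mm, about 0.48 kg, blue band round its middle; through its head a 7 mm brass pin whose ends, stepped down to 5 mm flat-faced tips, stick out 7 mm either side (54 mm over the ends). Origin: middle of the pin; x along the bar to the foot (148 mm ahead; head end 12 mm behind), y along the pin. Starts flat on both ribs, pin 29 mm above the bench, space free under and beside it
- foot0 (a point): middle of the foot end face of coupon0, whose centre of mass is 68 mm from the pin. Gripped by its pin ends under a hard squeeze the coupon stays cocked or droops slowly; as the squeeze is eased it turns about the pin until it hangs foot down, the more exactly the lighter the squeeze (at 6 N within some 6 degrees)
- foot1 (a point): middle of the foot end face of coupon1, whose centre of mass is 68 mm from the pin. Gripped by its pin ends under a hard squeeze the coupon stays cocked or droops slowly; as the squeeze is eased it turns about the pin until it hangs foot down, the more exactly the lighter the squeeze (at 6 N within some 6 degrees)
- foot2 (a point): middle of the foot end face of coupon2, whose centre of mass is 68 mm from the pin. Gripped by its pin ends under a hard squeeze the coupon stays cocked or droops slowly; as the squeeze is eased it turns about the pin until it hangs foot down, the more exactly the lighter the squeeze (at 6 N within some 6 degrees)
- slot0 (a point): centre of the floor of one slot of the rack, 16 mm above the bench, 64 mm below the mouth. Axes as the rack's
- slot1 (a point): centre of the floor of one slot of the rack, 16 mm above the bench, 64 mm below the mouth. Axes as the rack's
- slot2 (a point): centre of the floor of one slot of the rack, 16 mm above the bench, 64 mm below the mouth. Axes as the rack's
- slot3 (a point): centre of the floor of one slot of the rack, 16 mm above the bench, 64 mm below the mouth. Axes as the rack's
- flange: loose steel ring, 90 mm across, 16 mm high; not part of the job. Origin: centre of its underside
- spray: loose red can, 52 mm across, 150 mm high; not part of the job. Origin: centre of its underside
- chuck: loose steel three-jaw chuck, 110 mm across, 66 mm high; not part of the job. Origin: centre of its underside
Not all that is in view belongs to the job. What is shaped like the part that bears switch but brown is not meant.

How it is judged (in metres and radians):
On the way, in this order (a step that is already met when the one before it is completed fails the run):
1. the cover is slid open (value of joint cover above 0.06 m), for 0.2 s.
2. a coupon hangs plumb in the fingers, clear of the board and bench (((height (world z) of coupon0 above 0.185 m and angle between coupon0's own x axis and vertical above 2.97 rad and angular speed of coupon0 below 0.5 rad/s and contact force between coupon0 and the fingers above 1 N) or (height (world z) of coupon1 above 0.185 m and angle between coupon1's own x axis and vertical above 2.97 rad and angular speed of coupon1 below 0.5 rad/s and contact force between coupon1 and the fingers above 1 N) or (height (world z) of coupon2 above 0.185 m and angle between coupon2's own x axis and vertical above 2.97 rad and angular speed of coupon2 below 0.5 rad/s and contact force between coupon2 and the fingers above 1 N))), for 0.3 s.
3. every coupon stands fully home in a slot ((distance between foot0 and slot0 below 0.007 m or distance between foot0 and slot1 below 0.007 m or distance between foot0 and slot2 below 0.007 m or distance between foot0 and slot3 below 0.007 m) and angle between each of coupon0, coupon1, coupon2's own x axis and vertical above 3 rad and (distance between foot1 and slot0 below 0.007 m or distance between foot1 and slot1 below 0.007 m or distance between foot1 and slot2 below 0.007 m or distance between foot1 and slot3 below 0.007 m) and (distance between foot2 and slot0 below 0.007 m or distance between foot2 and slot1 below 0.007 m or distance between foot2 and slot2 below 0.007 m or distance between foot2 and slot3 below 0.007 m)), for 0.3 s.
4. the blower lever is pushed on (value of joint switch above 0.85 rad), for 0.2 s.
At the end, for the whole second after the job is handed in: every coupon that is there stands at rest, foot down, in a slot of its own, its foot within 7 mm of the centre of the slot's floor and upright within 8 degrees; the cover is open by more than 60 of its 75 mm and the blower lever is on (beyond 0.85 of 1.0 rad) (all of step 3 and linear speed of each of coupon0, coupon1, coupon2 below 0.02 m/s and value of joint cover above 0.06 m and value of joint switch above 0.85 rad); the robot touches nothing.
It fails at once if the steel ring is shoved or knocked over (distance of flange from where it was at the start of the episode above 0.04 m or angle between flange's own z axis and vertical above 0.6 rad).
It fails at once if the red can is shoved or knocked over (distance of spray from where it was at the start of the episode above 0.04 m or angle between spray's own z axis and vertical above 0.6 rad).
It fails at once if the three-jaw chuck is shoved or knocked over (distance of chuck from where it was at the start of the episode above 0.04 m or angle between chuck's own z axis and vertical above 0.6 rad).
Of coupon0, coupon1, coupon2 only 2 to 3 are there at a start; the rules pass over those that are not, and their reading is None.
At some moment in a run one of coupon0, coupon1, coupon2 may be knocked a few centimetres aside while the robot is not near it.
Once in a run the grip may slacken for a moment while it holds something.
It also fails if it takes over 210 s, if anything falls off the work surface, if the arm or the gripper's body presses on something with over 40 N, if the wrist force passes 120 N, or if a joint passes its speed limit or range.

## Robot

A 6-joint arm with a two-finger parallel gripper is mounted at the origin on the work surface. World frame = base frame: x ahead of the robot, y to its left, z up, the work surface at z = 0. Lengths are in mm, angles in rad, forces in N, time in s.
With the tool pointing down it reaches from about 350 to 925 mm from the base axis. Payload 6.4 kg.
Tool frame: the origin (TCP) lies midway between the tips of the shut fingers; the grasp point (between the pads) lies 19 mm behind it; z points along the fingers, y is the line along which they close (so a half turn about z gives the same grasp; the last joint's range is limited). The gripper opens to 94 mm and grips with 3 to 60 N. Pads are 16 mm wide; open, the fingers measure 119 mm over their backs; the gripper's body (75 mm by 177 mm) begins 78 mm behind the grasp point.
Start: joints at [-1.364, 0.245, 1.558, -0, 1.339, -0.174], TCP at [241.587, -603.448, 205.455] pointing down, gripper open.
Joint ranges: [-3.13, 3.13], [-1.02, 2.26], [0.13, 2.54], [-0.95, 4.09], [0.21, 2.88], [-2.74, 2.74]. Speed limits (rad/s): [2.57, 2.57, 3.14, 3.14, 3.14, 3.14].

## Interface

Orientations are given as a unit quaternion [w, x, y, z].
In Python, from rig import sense, capture, job_done gives the robot as it stands. The module is installed in compiled form; this text tells all that it offers.
- The arm moves only by the shell command python3 -m pendant 'ROWS'. ROWS is text: rows parted by semicolons, each of 5 numbers parted by spaces: the shift along the tool's x, y, z in mm, then the turn about the tool's z in rad, then the gripper's target within -1 to 1 (fully open at 1, half-way at 0, shut at -1). In form: dx dy dz twist gripper; .... A call has 1 to 10 rows; each row is the pose to reach, as a shift and turn from the pose commanded when the call began, along the tool's axes at that moment; what a row does not reach only later rows make up. A row lasts 1/10 s, in which the tool goes at most 50 mm and 8.59 degrees, less where a joint would pass 70% of its speed; a pose out of reach is approached as far as the arm can. A call with a gripper value outside its range is refused whole. The fingers move at their own pace and stop on an object; the grip force is fixed at half the most. Time passes only in rows, so rows that repeat a pose let the fingers close. It gives the time, the measured TCP pose, the force, the opening and the grip force at its end, in the units of the state.
- sense(): the state, without advancing time (a new reading comes with each control period).
- capture(name): name is "scene" or "top" or "wrist"; returns a dict with "img" (480x640x3 uint8, blue, green, red), "range_z" (480x640 float32, mm along the optical axis (not along the pixel's ray), 0 where there is no reading), "K" (3x3 intrinsics, pixels), "rvec" (rotation vector, rad) and "tvec" (3), from world to camera coordinates, as OpenCV has them; the wrist camera has in their place "T_tool_cam" (4x4, takes a point from camera to tool coordinates, whose origin is the TCP and whose axes are the flange's). Camera axes: x right, y down, z forward; pixel columns grow to the right and rows downward; lengths in mm; the calibration is good to about 2 mm. The wrist camera is an equidistant fisheye: a pixel r from the principal point sees the ray r / f radians off the axis. A picture is of the moment at which its call begins: read the wrist's pose just before it.
- job_done(): hands the job in; it is judged then, once.
The state is a dict: "time_s": time; "joint_pos": joint angles; "qd": joint speeds; "effort": joint torques, N m; "eef_pos": TCP position; "tool_rot": TCP orientation; "ft_force": force on the tool from outside, world axes, zero at the start; "ft_torque": the same for the moment, N m; "width": opening from 0.0 (shut) to 1.0 (fully open); "grip_force": force on a finger pad.
Only numpy, scipy, OpenCV 4.12 (cv2) and the standard library are available. Lean on these libraries where they do the work, as an engineer would, in place of code of your own. Each camera call takes 0.05 s, during which the arm holds its last target. There are 200 camera calls.

## Working session

There is one attempt and no reset: what is moved stays moved. The work goes in short steps, Python scripts to look and compute and a shell command to move; the robot and the scene stay as the last step left them, time stands still between calls to the robot, and variables do not carry over. Pictures are saved under pics/ and viewed, at most 18 in all, crops included, and the job is handed in when it is done.

```bash
mkdir -p pics; cat > h.py <<'E'
import numpy as np, cv2
from rig import sense, capture, job_done
from scipy.spatial.transform import Rotation as Ro
def cloud(c):
    R=cv2.Rodrigues(np.array(c["rvec"],float))[0]; t=np.array(c["tvec"],float).ravel(); K=c["K"]
    v,u=np.mgrid[:480,:640]; z=c["range_z"]
    P=np.stack([(u-K[0][2])/K[0][0]*z,(v-K[1][2])/K[1][1]*z,z],-1)
    W=(P-t)@R; W[z<=0]=np.nan
    return W
def tool():
    s=sense(); q=s["tool_rot"]; return np.array(s["eef_pos"]),Ro.from_quat([q[1],q[2],q[3],q[0]]).as_matrix()
def go(x,y,z,yaw=None):
    """shift in tool axes to world point for TCP; yaw = desired world dir (rad) of tool y mod pi"""
    p,R=tool(); d=R.T@(np.array([x,y,z])-p); tw=0
    if yaw is not None:
        cur=np.arctan2(R[1,1],R[0,1]); tw=-((yaw-cur+np.pi/2)%np.pi-np.pi/2)
    return np.round(d,1),round(tw,3)
E
python3 - <<'E'
from h import *
s=sense(); print(s)
for n in("scene","top"):
    c=capture(n); cv2.imwrite(f"pics/{n}1.png",c["img"]); np.savez(f"{n}1.npz",**c)
    print(n,c["K"],c["rvec"],c["tvec"])
E
```

```text
{'time_s': 0.0, 'joint_pos': array([-1.36409751e+00,  2.45787666e-01,  1.55903470e+00, -2.35156114e-05,
        1.33868171e+00, -1.74098062e-01]), 'qd': array([-4.72421582e-04, -1.83872304e-04,  6.09370568e-04, -3.60913000e-04,
        8.75509009e-05, -6.25624086e-04]), 'effort': array([ 8.35278097e-04, -4.15834665e+01, -3.14601552e+01,  6.85220025e-02,
        3.32256511e-02, -1.35135310e-04]), 'eef_pos': array([ 241.45264157, -602.83272445,  204.35113246]), 'tool_rot': array([-9.55399520e-04,  9.81927946e-01,  1.89252731e-01, -2.70161699e-05]), 'ft_force': array([1.28226489, 0.07020316, 0.93265894]), 'ft_torque': array([-0.02124106,  0.00927007, -0.00382094]), 'grip_force': 0.0, 'width': 0.9955712108255341}
scene [[471.77906037   0.         316.46168381]
 [  0.         471.77906037 237.72682975]
 [  0.           0.           1.        ]] [ 1.91795904  1.81900311 -0.58746311] [  48.12580454 -440.16462677 1634.68947286]
top [[592.54298534   0.         313.88182415]
 [  0.         592.54298534 232.50263089]
 [  0.           0.           1.        ]] [ 2.10263867 -2.11590044  0.22663282] [ -57.88785932  619.800188   1183.9681824 ]
```

View pics/scene1.png

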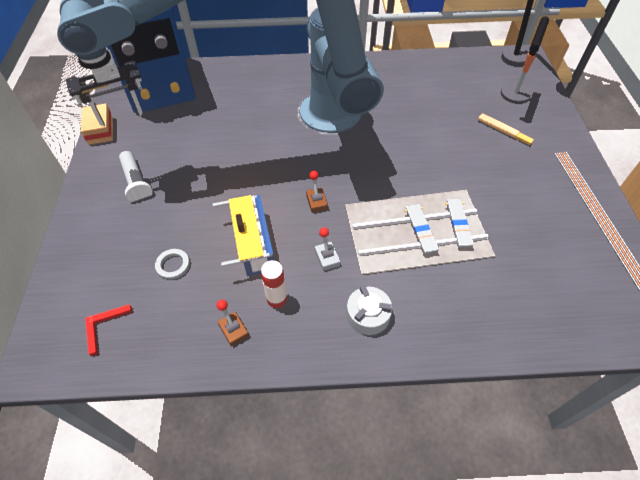

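View pics/top1.png

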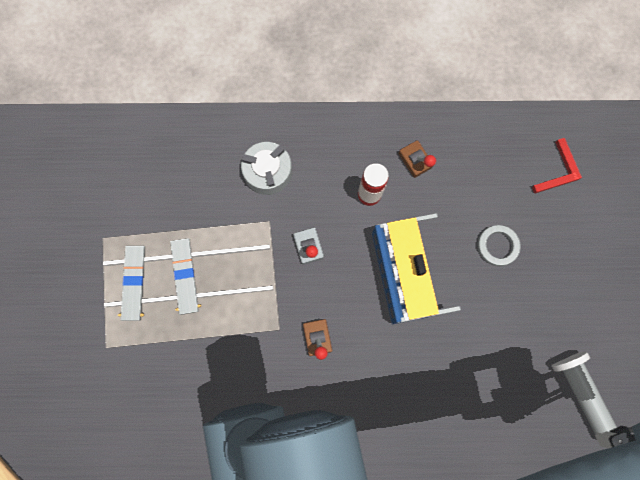

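Scene: two coupons on the board, at top (132,283) and (184,276), with brass pins at their robot-side ends. The cover's black knob is at top (419,264). There are three levers: grey housing at top (308,247), brown at (416,158) and brown at (317,337). Only the grey one fits "grey housing". I'll measure and confirm with a crop.

```bash
python3 - <<'E'
from h import *
c=np.load("top1.npz"); W=cloud(c); I=c["img"]; H=cv2.cvtColor(I,cv2.COLOR_BGR2HSV)
np.set_printoptions(suppress=True,precision=1)
def rect(n,m):
    P=W[m];P=P[~np.isnan(P[:,0])]; r=cv2.minAreaRect(P[:,:2].astype(np.float32)); print(n,len(P),r,np.median(P[:,2]))
v,u=np.mgrid[:480,:640]
def box(a,b,c_,d): return (u>=a)&(u<b)&(v>=c_)&(v<d)
Z=W[...,2]
yel=(H[...,0]>20)&(H[...,0]<35)&(H[...,1]>150)&(H[...,2]>120)
rect("cover",yel&box(370,460,200,330)&(Z>70))
rect("knob",box(400,440,240,285)&(Z>105))
for n,b in(("cA",box(112,155,235,330)),("cB",box(165,210,230,320))):
    m=b&(Z>28); rect(n,m)
    bl=(H[...,0]>100)&(H[...,0]<130)&(H[...,1]>120)
    rect(n+" blue",m&bl)
    br=(H[...,0]>12)&(H[...,0]<35)&(H[...,1]>100)&b
    n_,l,st,ce=cv2.connectedComponentsWithStats(br.astype(np.uint8))
    for i in range(1,n_):
        if st[i,4]>3: print("  brass",ce[i],st[i,4],np.nanmedian(W[l==i],0))
red=((H[...,0]<8)|(H[...,0]>172))&(H[...,1]>150)
m=red&box(295,330,235,265);print("tip",np.nanmedian(W[m],0),np.nanmax(W[m],0))
g=box(290,326,225,266)&(Z>10)&(Z<45);rect("housing",g)
rect("can",box(345,395,155,210)&(Z>120)); rect("chuck",box(235,300,135,200)&(Z>40)); rect("ring",box(470,530,220,270)&(Z>8))
rect("board",box(90,290,210,360)&(Z>4)&(Z<18))
blue=(H[...,0]>100)&(H[...,0]<130)&(H[...,1]>100)
rect("rackblue",blue&box(370,460,200,330))
a=cv2.resize(I[225:275,280:340],None,fx=6,fy=6,interpolation=cv2.INTER_CUBIC)
b=cv2.resize(I[215:345,110:215],None,fx=4,fy=4,interpolation=cv2.INTER_CUBIC)
o=np.zeros((520,790,3),np.uint8);o[:300,:360]=a;o[:520,365:785]=b;cv2.imwrite("pics/crop1.png",o)
E
```

```text
cover 74 ((541.0540771484375, -262.541748046875), (202.80535888671875, 61.20529556274414), 10.705719947814941) 86.28181787098575
knob 180 ((543.189453125, -273.63299560546875), (39.14393997192383, 16.58836555480957), 12.72186279296875) 119.21086641384667
cA 1486 ((520.251220703125, 328.1935119628906), (158.9878387451172, 83.3368148803711), 0.5726460814476013) 34.262070661963534
cA blue 167 ((525.1882934570312, 325.59869384765625), (40.49406433105469, 18.16050148010254), 89.90827178955078) 34.14342286614759
  brass [141.5 314.4] 11 [453.3 303.3  29.9]
  brass [119.  314.5] 6 [452.8 349.5  32.6]
cB 1455 ((535.5670776367188, 212.22499084472656), (162.11370849609375, 91.8629379272461), 6.148502349853516) 34.24529877500388
cB blue 162 ((538.78125, 216.75572204589844), (19.0999813079834, 40.14292907714844), 8.89270305633545) 34.273818722975136
  brass [198.9 305.1] 8 [471.5 182.4  31.5]
  brass [176.3 309. ] 7 [463.3 229.6  32.4]
tip [574.2 -55.6  97. ] [585.3 -45.3 103.7]
housing 618 ((601.79248046875, -48.283599853515625), (72.39105224609375, 50.20335006713867), 16.084667205810547) 26.09148575362198
can 564 ((718.309814453125, -184.50973510742188), (50.12550354003906, 48.551204681396484), 22.794775009155273) 149.66413039775483
chuck 1913 ((774.3507080078125, 43.33658218383789), (107.65618896484375, 107.951904296875), 64.69470977783203) 52.93464893433994
ring 811 ((598.5607299804688, -468.766357421875), (96.07450866699219, 90.31825256347656), 43.37641143798828) 16.484962075432616
board 14954 ((523.1935424804688, 214.1421356201172), (444.78924560546875, 325.8406066894531), 89.64761352539062) 8.358336657334842
rackblue 968 ((537.0556640625, -237.2645721435547), (204.44125366210938, 62.47108840942383), 11.003890037536621) 78.08838725222085
```

View pics/crop1.png

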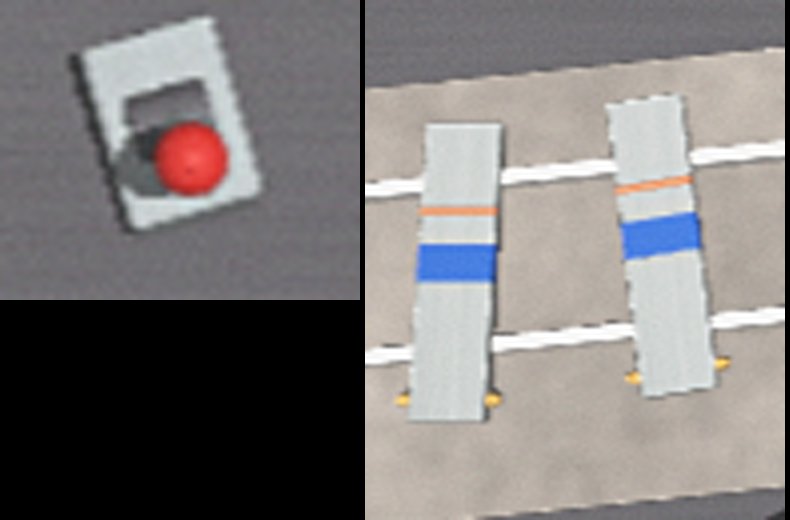

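The crop confirms the grey-housed lever, with its red ball at crop (193,160). It also shows two coupons with a pin at the robot-side end of each, at crop (403,400)/(493,400) and (633,379)/(722,364).

```bash
python3 - <<'E'
from h import *
c=np.load("top1.npz"); W=cloud(c); 
print("cyl",np.nanmax(W[350:430,550:610,2]))
m=W[350:400,550:600].reshape(-1,3);m=m[m[:,2]>15];print(m.min(0),m.max(0))
print(tool()[1].round(3)); print(go(543.2,-273.6,170,np.radians(101.7)))
E
```

```text
cyl 64.5611023391381
[ 274.31756148 -642.85960713   15.38795918] [ 369.359741   -555.4660175    64.56110234]
[[ 0.928  0.372 -0.   ]
 [ 0.372 -0.928  0.002]
 [ 0.    -0.002 -1.   ]]
(array([ 402.5, -193.5,   34.9]), np.float64(0.177))
```

```bash
python3 -m pendant '45 -21 3 0.02 1;90 -43 6 0.05 1;134 -64 10 0.08 1;180 -86 14 0.1 1;224 -107 18 0.13 1;268 -129 22 0.15 1;313 -150 26 0.177 1;358 -172 30 0.177 1;402.5 -193.5 35 0.177 1;402.5 -193.5 35 0.177 1'; python3 - <<'E'
from h import *
print(go(543.2,-273.6,95,np.radians(101.7)),sense()["joint_pos"])
c=capture("wrist"); cv2.imwrite("pics/w1.png",c["img"]); print(c["K"],c["T_tool_cam"].round(3).tolist())
E
```

```text
time_s: 1.1
eef_pos: [545.5, -269.3, 169.1]
tool_rot: [-0.001, 0.994, 0.105, -0.0]
ft_force: [-1.5, -0.7, -0.8]
width: 0.999
grip_force: 0.0
(array([-3.1,  3.9, 74.1]), np.float64(0.006)) [-6.45324238e-01  1.84758599e-01  1.69684440e+00  1.27710757e-03
  1.26219105e+00  7.14670729e-01]
[[371.64829954   0.         322.8324207 ]
 [  0.         371.64829954 239.88596276]
 [  0.           0.           1.        ]] [[0.001, -0.96, -0.279, 82.269], [1.0, 0.001, 0.001, -0.211], [-0.001, -0.279, 0.96, -180.52], [0.0, 0.0, 0.0, 1.0]]
```

View pics/w1.png

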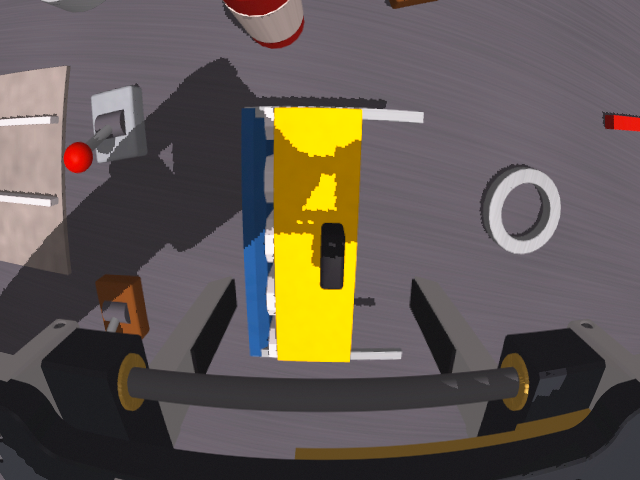

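The wrist view shows the knob at (332,256), roughly midway between the pads. I'll descend and grip.

```bash
python3 -m pendant '-2 3.5 40 0 1;-2 3.5 72 0 1;-2 3.5 72 0 1;-2 3.5 72 0 -1;-2 3.5 72 0 -1;-2 3.5 72 0 -1;-2 3.5 72 0 -1;-2 3.5 72 0 -1;-2 3.5 72 0 -1;-2 3.5 72 0 -1'; python3 - <<'E'
from h import *
p,R=tool();print(R.round(3),p)
E
```

```text
time_s: 2.15
eef_pos: [542.1, -278.0, 98.6]
tool_rot: [0.0, 0.995, 0.102, 0.0]
ft_force: [-0.2, 0.2, -0.2]
width: 0.44
grip_force: 0.0
[[ 0.979  0.202  0.   ]
 [ 0.202 -0.979 -0.   ]
 [ 0.     0.    -1.   ]] [ 542.13892598 -278.00788022   98.57725056]
```

```bash
python3 -m pendant '0 0 0 0 -1;0 0 0 0 -1;0 0 0 0 -1;0 0 0 0 -1;0 0 0 0 -1;0 0 0 0 -1;0 0 0 0 -1'
```

```text
time_s: 2.85
eef_pos: [542.0, -277.9, 98.3]
tool_rot: [-0.0, 0.995, 0.102, -0.0]
ft_force: [-0.2, 1.6, 0.5]
width: 0.166
grip_force: 30.0
```

```bash
python3 -m pendant '0 8 0 0 -1;0 20 0 0 -1;0 32 0 0 -1;0 44 0 0 -1;0 54 0 0 -1;0 62 0 0 -1;0 67 0 0 -1;0 70 0 0 -1;0 70 0 0 -1;0 70 0 0 -1'
```

```text
time_s: 3.85
eef_pos: [552.6, -333.7, 97.9]
tool_rot: [-0.016, 0.995, 0.103, -0.006]
ft_force: [-19.9, 42.6, 28.9]
width: 0.17
grip_force: 29.9
```

```bash
python3 -m pendant '0 0 0 0 -1'; python3 - <<'E'
from h import *
c=capture("wrist"); cv2.imwrite("pics/w2.png",c["img"])
E
```

```text
time_s: 3.95
eef_pos: [552.6, -333.7, 97.9]
tool_rot: [-0.015, 0.995, 0.103, -0.006]
ft_force: [-18.5, 41.8, 28.5]
width: 0.166
grip_force: 29.9
```

View pics/w2.png

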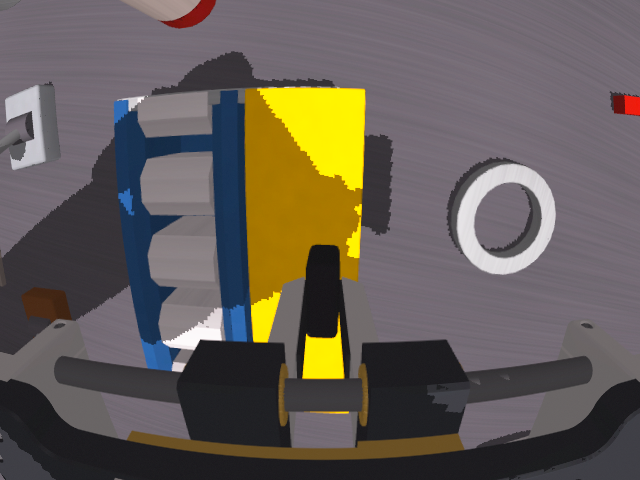

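The cover appears to be at its stop: all the slots are visible at (180,110)–(195,320). I'll relieve the strain, release and rise.

```bash
python3 -m pendant '0 -6 0 0 -1;0 -11 0 0 -1;0 -11 0 0 -0.5;0 -11 0 0 -0.3;0 -11 0 0 -0.1;0 -11 0 0 0;0 -11 0 0 0;0 -11 -40 0 0;0 -11 -80 0 0;0 -11 -102 0 0'; python3 - <<'E'
from h import *
np.set_printoptions(suppress=True,precision=1)
print(sense()["joint_pos"],tool())
c=capture("top"); cv2.imwrite("pics/top2.png",c["img"]); np.savez("top2.npz",**c)
W=cloud(c);I=c["img"];H=cv2.cvtColor(I,cv2.COLOR_BGR2HSV);Z=W[...,2]
v,u=np.mgrid[:480,:640]
b=(u>365)&(u<470)&(v>190)&(v<335)
bl=b&(H[...,0]>100)&(H[...,0]<130)&(H[...,1]>100)&(Z>70)&(Z<84)
P=W[bl];print(len(P),cv2.minAreaRect(P[:,:2].astype(np.float32)))
y=b&(H[...,0]>20)&(H[...,0]<35)&(H[...,1]>150)&(Z>70)&(Z<95)
P=W[y];print(len(P),cv2.minAreaRect(P[:,:2].astype(np.float32)))
cv2.imwrite("pics/crop2.png",cv2.resize(I[190:340,360:500],None,fx=4,fy=4,interpolation=cv2.INTER_CUBIC))
E
```

```text
time_s: 5.0
eef_pos: [555.3, -337.0, 204.5]
tool_rot: [0.002, 0.995, 0.102, 0.002]
ft_force: [0.4, 0.2, 0.1]
width: 0.502
grip_force: 0.0
[-0.7  0.2  1.6  0.   1.3  0.6] (array([ 555.3, -337. ,  204.5]), array([[ 1. ,  0.2,  0. ],
       [ 0.2, -1. , -0. ],
       [ 0. ,  0. , -1. ]]))
928 ((559.2008666992188, -241.93667602539062), (160.82073974609375, 79.28666687011719), 10.972861289978027)
98 ((602.8849487304688, -310.0276184082031), (97.62770080566406, 59.78232955932617), 9.885298728942871)
```

View pics/crop2.png

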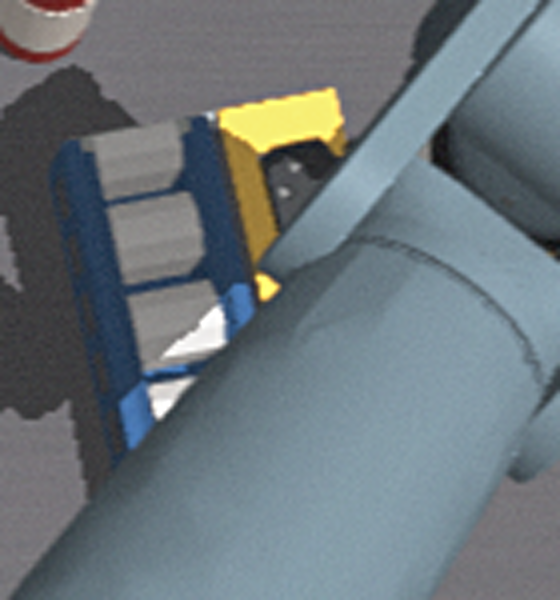

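```bash
python3 - <<'E'
from h import *
print(go(475,265,230,np.radians(93)))
E
```

```text
(array([  42.4, -606.9,  -26.9]), np.float64(0.151))
```

```bash
python3 -m pendant '3 -50 -10 0 1;6 -100 -20 0.03 1;9 -150 -27 0.06 1;12 -200 -27 0.09 1;15 -250 -27 0.12 1;18 -300 -27 0.15 1;22 -350 -27 0.15 1;26 -400 -27 0.15 1;30 -450 -27 0.15 1;34 -500 -27 0.15 1'; python3 - <<'E'
from h import *
print(go(475,265,230,np.radians(93)))
E
```

```text
time_s: 6.05
eef_pos: [485.8, 159.0, 226.7]
tool_rot: [0.0, 1.0, 0.027, -0.0]
ft_force: [0.3, 0.3, 0.0]
width: 1.002
grip_force: 0.0
(array([  -5.1, -106.5,   -3.3]), np.float64(0.001))
```

```bash
python3 -m pendant '-2 -50 0 0 1;-5 -100 -3 0 1;-5 -106 -3 0 1;-5 -106 -3 0 1;-5 -106 -3 0 1'; cat > ck.py <<'E'
from h import *
np.set_printoptions(suppress=True,precision=1)
import sys
p,R=tool(); print("tool",p,sense()["joint_pos"].round(2))
c=capture("wrist"); cv2.imwrite(f"pics/{sys.argv[1]}.png",c["img"])
K=c["K"];T=c["T_tool_cam"];v,u=np.mgrid[:480,:640]
def project_plane(u,v,z):
    x=(u-K[0][2])/K[0][0];y=(v-K[1][2])/K[1][1];r=np.hypot(x,y)+1e-9
    d=np.stack([np.sin(r)*x/r,np.sin(r)*y/r,np.cos(r)],-1)@T[:3,:3].T@R.T
    o=p+R@T[:3,3]; return o+d*((z-o[2])/d[...,2])[...,None]
H=cv2.cvtColor(c["img"],cv2.COLOR_BGR2HSV);S=H[...,1];h=H[...,0];V=H[...,2]
for n,m,z in(("blue",(h>100)&(h<130)&(S>150),34),("brass",(h>14)&(h<32)&(S>110),29)):
    k,l,st,ce=cv2.connectedComponentsWithStats(m.astype(np.uint8))
    for i in range(1,k):
        if st[i,4]>15:
            P=project_plane(u[l==i],v[l==i],z)[:,:2].astype(np.float32)
            print(n,ce[i],st[i,4],cv2.minAreaRect(P))
E
python3 ck.py w3
```

```text
time_s: 6.55
eef_pos: [475.9, 261.8, 229.7]
tool_rot: [0.0, 1.0, 0.027, -0.0]
ft_force: [0.1, -0.8, -0.2]
width: 1.005
grip_force: 0.0
tool [475.9 261.8 229.7] [ 0.3 -0.   1.8 -0.   1.4  1.8]
blue [370.4 153.9] 733 ((541.6890869140625, 216.95785522460938), (19.072181701660156, 40.52898025512695), 8.915708541870117)
blue [263.5 162.2] 742 ((527.2546997070312, 324.9081115722656), (19.502655029296875, 40.35467529296875), 1.6316096782684326)
blue [638.2 248.3] 67 ((463.62750244140625, -186.7919921875), (47.162818908691406, 7.153532028198242), 21.41176986694336)
brass [398.1 219.8] 30 ((473.7513427734375, 180.53038024902344), (6.632059574127197, 5.4883952140808105), 5.912449359893799)
brass [354.2 224.1] 41 ((466.4763488769531, 228.010009765625), (6.615811824798584, 6.394436836242676), 4.196104526519775)
brass [239.8 228.2] 32 ((455.7845153808594, 350.30731201171875), (5.559599876403809, 6.734968662261963), 89.8145980834961)
brass [283.6 230.6] 36 ((455.40679931640625, 301.884033203125), (5.508720397949219, 6.519576072692871), 2.9435341358184814)
brass [128.5 381.2] 856 ((218.5481414794922, 524.3173828125), (43.85603713989258, 120.53456115722656), 75.46463012695312)
brass [517.1 381.4] 853 ((247.64190673828125, -27.62982177734375), (120.74665832519531, 43.23558807373047), 21.94272232055664)
brass [449.  441.1] 3713 ((135.64903259277344, 29.495590209960938), (44.00168228149414, 510.5694580078125), 2.9771006107330322)
```

View pics/w3.png

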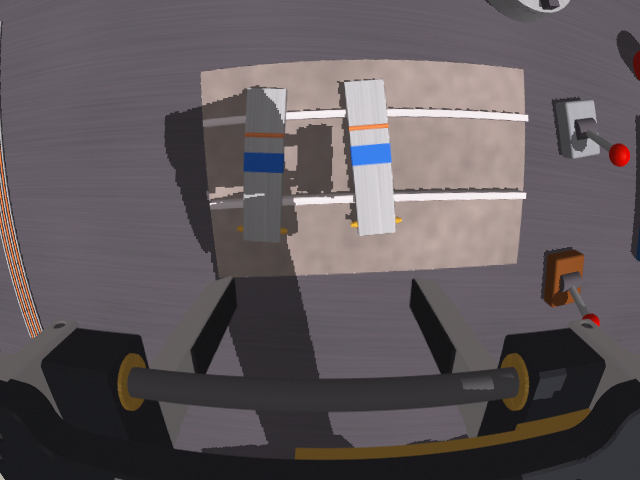

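Wrist view: coupon A has pin tips at (240,228)/(284,231) and coupon B at (354,224)/(398,220). I'll take A, with its pin middle at about (455,326).

```bash
python3 - <<'E'
from h import *
print(go(455,326,60,np.radians(90)))
E
```

```text
(array([-17.6, -65.7, 169.9]), np.float64(0.052))
```

```bash
python3 -m pendant '-10 -40 20 0.05 1;-17.6 -65 60 0.052 1;-17.6 -65.7 105 0.052 1;-17.6 -65.7 150 0.052 1;-17.6 -65.7 170 0.052 1;-17.6 -65.7 170 0.052 1;-17.6 -65.7 170 0.052 1'; python3 - <<'E'
from h import *
print(go(455,326,12,np.radians(90)))
E
```

```text
time_s: 7.3
eef_pos: [455.8, 326.5, 61.1]
tool_rot: [-0.0, 1.0, -0.0, 0.0]
ft_force: [-0.4, -0.1, 0.3]
width: 0.999
grip_force: 0.0
(array([-0.8,  0.5, 49.1]), np.float64(-0.0))
```

```bash
python3 ck.py w4
```

```text
tool [455.8 326.5  61.1] [ 0.4  0.2  1.9 -0.   1.1  2. ]
blue [502.6 138. ] 2040 ((541.3223876953125, 218.19476318359375), (19.823183059692383, 44.32331085205078), 9.263961791992188)
blue [324.9 153.2] 2506 ((527.8064575195312, 325.3424987792969), (40.3312873840332, 19.439090728759766), 89.10424041748047)
brass [540.5 243.5] 55 ((474.1180725097656, 178.78237915039062), (6.7887139320373535, 5.096682071685791), 10.666421890258789)
brass [477.6 254.8] 125 ((466.20477294921875, 227.41006469726562), (7.66268253326416, 9.140856742858887), 13.153407096862793)
brass [285.5 272.5] 111 ((455.3774108886719, 349.8614807128906), (6.212744235992432, 7.356461524963379), 88.35082244873047)
brass [362.5 272.8] 103 ((455.0998840332031, 301.8322448730469), (6.712074279785156, 6.216621398925781), 1.8567594289779663)
brass [128.5 381.2] 853 ((356.78961181640625, 480.53802490234375), (24.466657638549805, 67.128662109375), 72.44114685058594)
brass [517.2 381.3] 850 ((356.8500671386719, 172.56695556640625), (67.10541534423828, 24.073034286499023), 18.85588264465332)
brass [448.7 441.1] 3694 ((296.2439270019531, 207.7677459716797), (24.17997169494629, 284.12176513671875), 0.035902757197618484)
```

View pics/w4.png

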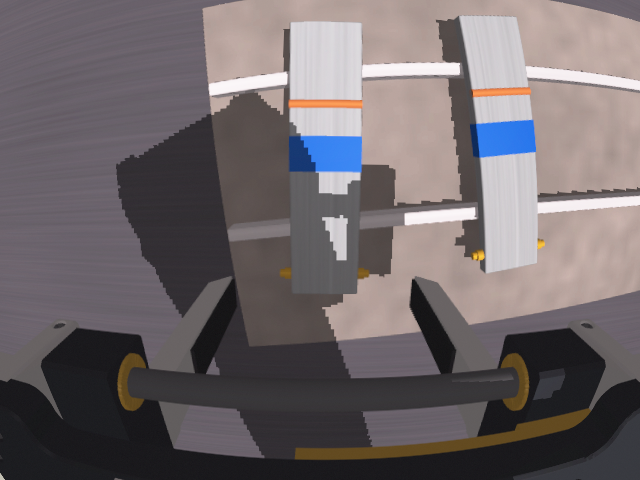

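The pins at (285,273) and (363,273) are centred between the pads. I'll descend and close.

```bash
python3 -m pendant '-0.5 0.5 30 0 1;-0.5 0.5 45 0 1;-0.5 0.5 49 0 1;-0.5 0.5 49 0 1;-0.5 0.5 49 0 0.6;-0.5 0.5 49 0 0.3;-0.5 0.5 49 0 0;-0.5 0.5 49 0 -0.2;-0.5 0.5 49 0 -0.2;-0.5 0.5 49 0 -0.2'; python3 -m pendant '0 0 0 0 -0.2;0 0 0 0 -0.2;0 0 0 0 -0.2;0 0 0 0 -0.2'
```

```text
time_s: 8.35
eef_pos: [454.2, 326.7, 11.6]
tool_rot: [0.0, 1.0, 0.001, -0.0]
ft_force: [-0.1, -1.9, 0.9]
width: 0.556
grip_force: 30.0
time_s: 8.75
eef_pos: [454.2, 326.7, 11.5]
tool_rot: [0.0, 1.0, 0.001, -0.0]
ft_force: [-1.7, -2.0, 3.0]
width: 0.553
grip_force: 30.0
```

```bash
python3 -m pendant '0 0 -5 0 -1;0 0 -20 0 -1;0 0 -45 0 -1;0 0 -75 0 -1;0 0 -105 0 -1;0 0 -140 0 -1;0 0 -180 0 -1;0 0 -215 0 -1;0 0 -240 0 -1;0 0 -250 0 -1'; python3 -m pendant '0 0 0 0 0.0;0 0 0 0 0.0;0 0 0 0 0.0'
```

```text
time_s: 9.75
eef_pos: [455.4, 327.7, 266.1]
tool_rot: [-0.002, 1.0, 0.001, 0.003]
ft_force: [-0.7, 0.6, -0.3]
width: 0.156
grip_force: 0.0
time_s: 10.05
eef_pos: [453.4, 326.5, 259.5]
tool_rot: [0.001, 1.0, 0.001, -0.002]
ft_force: [-0.1, 0.6, 0.0]
width: 0.373
grip_force: 0.0
```

The coupon got away: the fingers closed past it. I'll look at where it is.

```bash
python3 -m pendant '0 0 0 0 1;0 0 0 0 1;0 0 0 0 1;0 0 0 0 1'; python3 ck.py w5
```

```text
time_s: 10.45
eef_pos: [454.2, 326.8, 261.3]
tool_rot: [0.0, 1.0, 0.001, -0.0]
ft_force: [0.1, -0.3, 0.0]
width: 0.715
grip_force: 0.0
tool [454.2 326.8 261.3] [ 0.4 -0.   1.7  0.   1.4  2. ]
blue [421.5 133.1] 601 ((541.4459228515625, 217.3747100830078), (19.210166931152344, 41.47713088989258), 9.322383880615234)
blue [269.9 193. ] 606 ((471.6246643066406, 386.08135986328125), (20.196603775024414, 45.26586151123047), 68.5323486328125)
brass [215.1 153.2] 54 ((518.6635131835938, 449.60302734375), (8.39585018157959, 9.1604585647583), 87.7584457397461)
brass [448.1 192.5] 26 ((474.43096923828125, 180.3892364501953), (6.01016092300415, 6.284029483795166), 3.9322400093078613)
brass [197.4 197.9] 38 ((467.7274169921875, 473.63958740234375), (7.609134674072266, 8.107364654541016), 40.96247100830078)
brass [409.3 198.2] 41 ((466.63348388671875, 228.1060791015625), (7.09962797164917, 7.1282124519348145), 2.8521292209625244)
brass [  8.3 289.3] 1567 ((329.63018798828125, 834.2708740234375), (75.71183776855469, 265.2279052734375), 67.65312194824219)
brass [176.5 387.5] 775 ((183.78457641601562, 541.775634765625), (36.19515609741211, 125.2419662475586), 77.90074157714844)
brass [469.1 387.4] 775 ((184.53030395507812, 109.90065002441406), (125.85777282714844, 36.655277252197266), 13.578927040100098)
brass [406.2 444.8] 4257 ((67.02153778076172, 180.85614013671875), (47.36652755737305, 591.0760498046875), 0.09229611605405807)
```

View pics/w5.png

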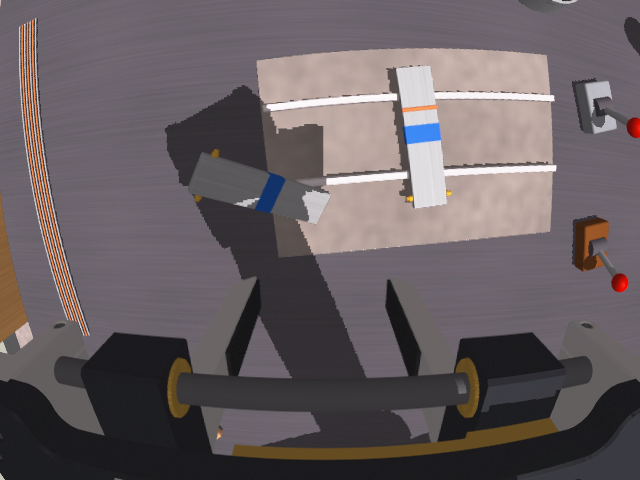

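```bash
cat > topA.py <<'E'
from h import *
import sys
np.set_printoptions(suppress=True,precision=1)
c=capture("top"); W=cloud(c);I=c["img"];H=cv2.cvtColor(I,cv2.COLOR_BGR2HSV);Z=W[...,2];h=H[...,0];S=H[...,1]
cv2.imwrite(f"pics/{sys.argv[1]}.png",cv2.resize(I[210:360,40:240],None,fx=4,fy=4,interpolation=cv2.INTER_CUBIC))
v,u=np.mgrid[:480,:640];b=(u>30)&(u<215)&(v>200)&(v<360)
for n,m in(("brass",b&(h>14)&(h<32)&(S>110)&(Z>5)),("blue",b&(h>100)&(h<130)&(S>120)),("gray",b&(S<25)&(Z>14))):
    k,l,st,ce=cv2.connectedComponentsWithStats(m.astype(np.uint8))
    for i in range(1,k):
        if st[i,4]>3:
            P=W[l==i]; print(n,ce[i],st[i,4],np.nanmedian(P,0),np.nanmin(P[:,2]),np.nanmax(P[:,2]), cv2.minAreaRect(P[:,:2].astype(np.float32)) if st[i,4]>100 else "")
            if n!="brass" and st[i,4]>100:
                A=np.c_[P[:,:2]-P[:,:2].mean(0),np.ones(len(P))];print("   plane",P.mean(0),np.linalg.lstsq(A,P[:,2],rcond=None)[0].round(3).tolist())
bl=(u>365)&(u<470)&(v>190)&(v<335)&(h>100)&(h<130)&(S>100)&(Z>70)&(Z<84)
P=W[bl];print("rack",len(P),cv2.minAreaRect(P[:,:2].astype(np.float32)))
y=(u>365)&(u<500)&(v>190)&(v<335)&(h>20)&(h<35)&(S>150)&(Z>70)&(Z<95)
P=W[y];print("cover",len(P),cv2.minAreaRect(P[:,:2].astype(np.float32)))
np.savez("topA.npz",**c)
E
python3 topA.py topA
```

```text
brass [ 71.1 276.3] 9 [533.3 452.3  41.8] 38.629768608549746 47.59700472106993 
brass [ 84. 287.] 42 [466.7 289.5 390.4] 383.43413050439847 402.31874751896385 
brass [198.9 305.1] 8 [471.6 182.5  30.5] 26.748231149719317 38.15392581955606 
brass [176.5 309. ] 6 [463.5 229.   33.1] 30.529162411123533 36.333105702657015 
blue [183.8 273.4] 168 [539.4 215.9  34. ] 3.9596014832687803 40.21064081962777 ((538.9033813476562, 217.0720977783203), (19.285234451293945, 39.29806900024414), 11.156368255615234)
   plane [539.  216.4  33.8] [-0.123, -0.012, 33.84]
gray [167.1 253.7] 813 [580.4 235.7  28.4] 14.032561995933909 42.42936811980007 ((584.8368530273438, 275.9312744140625), (46.2499885559082, 240.91311645507812), 7.696021556854248)
   plane [582.8 255.3  28.6] [0.202, -0.017, 28.555]
gray [182.5 265.3] 126 [556.5 219.6  34.3] 23.659489254775885 39.655579899860875 ((556.3103637695312, 220.7917938232422), (14.872682571411133, 39.77290725708008), 7.265045166015625)
   plane [556.4 219.8  34.1] [-0.032, 0.024, 34.14]
gray [128.7 298.4] 2715 [470.4 255.4  39. ] 14.045214411977456 500.2454399421878 ((475.1207580566406, 310.04461669921875), (315.02813720703125, 112.46315002441406), 88.93537902832031)
   plane [468.4 269.9 201.2] [-4.194, -0.363, 201.249]
gray [ 33.1 318.6] 12 [416.3 332.6 455.2] 374.31044825317 458.0643574535079 
rack 1445 ((538.6375732421875, -245.89955139160156), (203.72348022460938, 79.60171508789062), 10.773520469665527)
cover 144 ((552.387451171875, -318.876708984375), (203.0322723388672, 61.732688903808594), 10.000988006591797)
```

View pics/topA.png

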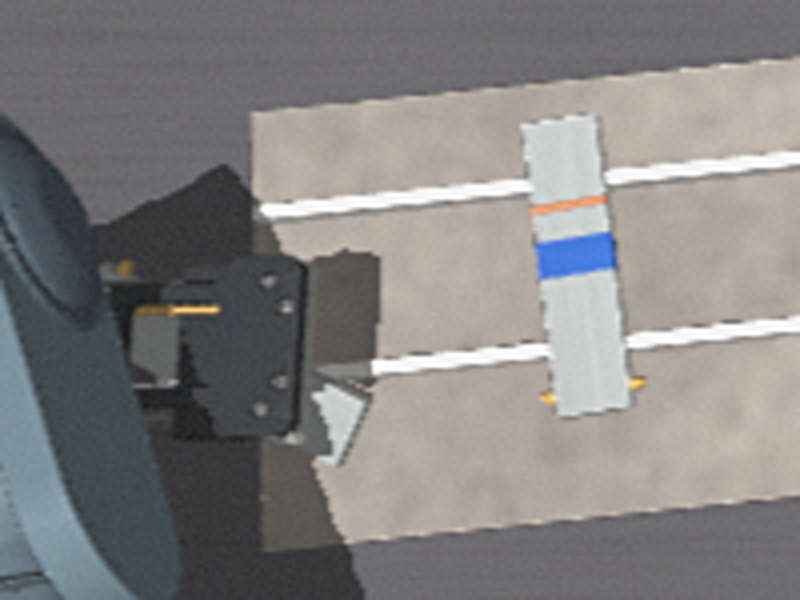

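Coupon A now lies with its head off the board edge (pin end at crop (125,268)), partly hidden by the arm. I'll do B first, lifting more gently, and re-measure A afterwards.

```bash
python3 - <<'E'
from h import *
print(go(470,204.3,100,np.radians(98.7)))
E
```

```text
(array([ 15.5, 122.6, 161.4]), np.float64(-0.15))
```

```bash
python3 -m pendant '5 45 0 -0.05 1;10 85 10 -0.1 1;15.5 122.6 40 -0.15 1;15.5 122.6 80 -0.15 1;15.5 122.6 120 -0.15 1;15.5 122.6 160 -0.15 1;15.5 122.6 161 -0.15 1;15.5 122.6 161 -0.15 1'; python3 ck.py w6|grep -E "tool|blue|brass" | head -8; python3 - <<'E'
from h import *
print(go(470,204.3,11,np.radians(98.7)))
E
```

```text
time_s: 11.35
eef_pos: [470.0, 204.3, 100.8]
tool_rot: [0.0, 0.997, 0.076, -0.0]
ft_force: [1.2, 0.4, -0.2]
width: 1.001
grip_force: 0.0
tool [470.  204.3 100.8] [0.2 0.1 2.  0.  1.1 1.6]
blue [320.7 149.5] 1800 ((541.4056396484375, 216.78564453125), (19.430395126342773, 40.29428482055664), 8.866646766662598)
blue [ 81.4 195. ] 866 ((486.8423156738281, 398.9884033203125), (22.577123641967773, 42.692413330078125), 52.39659118652344)
brass [ 52.8 124.3] 68 ((542.025390625, 436.7951965332031), (8.328989028930664, 8.213449478149414), 5.561655521392822)
brass [ 35.9 167.8] 19 ((504.3787841796875, 455.1848449707031), (6.212109088897705, 3.731327772140503), 47.37397766113281)
brass [288.3 251.8] 76 ((466.48223876953125, 228.9481658935547), (6.835652828216553, 5.776186943054199), 7.325486660003662)
brass [354.2 251.7] 80 ((473.7008056640625, 181.85342407226562), (6.775259971618652, 6.522345542907715), 8.681376457214355)
brass [128.5 381.2] 858 ((310.8567810058594, 364.8212585449219), (29.04499053955078, 79.82006072998047), 81.12091064453125)
(array([-1.6,  0.1, 91.4]), np.float64(0.0))
```

```bash
python3 -m pendant '0 -1 40 0 1;0 -1 75 0 1;0 -1 87 0 1;0 -1 90 0 1;0 -1 90 0 1;0 -1 90 0 0.5;0 -1 90 0 0.2;0 -1 90 0 0;0 -1 90 0 -0.3;0 -1 90 0 -0.5'; python3 -m pendant '0 0 0 0 -0.5;0 0 0 0 -1;0 0 0 0 -1;0 0 0 0 -1;0 0 0 0 -1'
```

```text
time_s: 12.4
eef_pos: [470.0, 205.3, 10.7]
tool_rot: [-0.0, 0.997, 0.076, 0.0]
ft_force: [-0.0, 0.4, 0.6]
width: 0.61
grip_force: 0.0
time_s: 12.9
eef_pos: [469.9, 205.3, 10.6]
tool_rot: [-0.0, 0.997, 0.076, 0.0]
ft_force: [-1.1, 0.7, 2.9]
width: 0.55
grip_force: 30.0
```

```bash
python3 -m pendant '0 0 -3 0 -1;0 0 -6 0 -1;0 0 -10 0 -1;0 0 -15 0 -1;0 0 -20 0 -1;0 0 -20 0 -1'
```

```text
time_s: 13.5
eef_pos: [470.0, 205.3, 31.2]
tool_rot: [-0.0, 0.997, 0.076, 0.0]
ft_force: [2.0, 0.2, -4.0]
width: 0.548
grip_force: 30.0
```

```bash
python3 -m pendant '0 0 -12 0 -1;0 0 -25 0 -1;0 0 -38 0 -1;0 0 -51 0 -1;0 0 -64 0 -1;0 0 -77 0 -1;0 0 -90 0 -1;0 0 -103 0 -1;0 0 -112 0 -1;0 0 -118 0 -1'; python3 -m pendant '0 0 -12 0 -1;0 0 -25 0 -1;0 0 -38 0 -1;0 0 -51 0 -1;0 0 -64 0 -1;0 0 -77 0 -1;0 0 -90 0 -1;0 0 -100 0 -1;0 0 -108 0 -1;0 0 -110 0 -1'
```

```text
time_s: 14.5
eef_pos: [469.8, 205.3, 149.2]
tool_rot: [-0.0, 0.997, 0.076, 0.0]
ft_force: [0.3, -0.5, -5.0]
width: 0.551
grip_force: 30.0
time_s: 15.5
eef_pos: [470.3, 205.4, 259.6]
tool_rot: [-0.0, 0.997, 0.076, 0.001]
ft_force: [0.3, 0.4, -5.4]
width: 0.551
grip_force: 30.0
```

```bash
python3 -m pendant '0 0 0 0 0.04;0 0 0 0 0.04;0 0 0 0 0.04'; python3 - <<'E'
from h import *
c=capture("scene"); cv2.imwrite("pics/s2.png",cv2.resize(c["img"][110:270,350:550],None,fx=3,fy=3)); 
E
```

```text
time_s: 15.8
eef_pos: [469.4, 205.2, 257.6]
tool_rot: [0.0, 0.997, 0.076, -0.001]
ft_force: [0.2, -0.4, -5.8]
width: 0.549
grip_force: 30.0
```

View pics/s2.png

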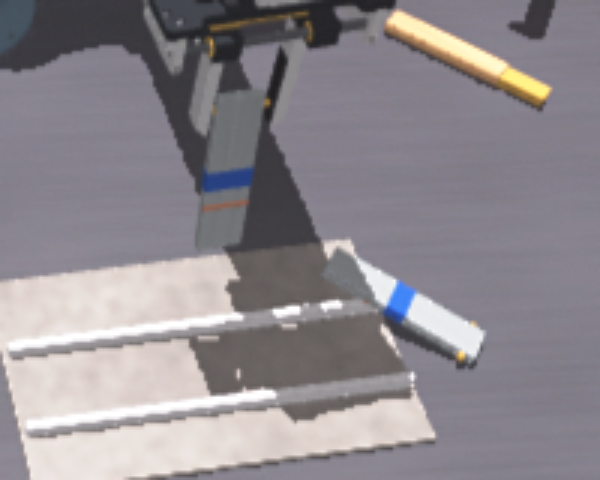

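Coupon B hangs in the fingers (crop (230,165)), and A lies tilted across the board edge (crop (405,305)). I'll ease the grip in small steps.

```bash
for g in 1; do python3 -m pendant '0 0 0 0 0.07;0 0 0 0 0.07'; python3 -m pendant '0 0 0 0 0.085;0 0 0 0 0.085'; python3 -m pendant '0 0 0 0 0.095'; done | grep -E "width|grip|ft"
```

```text
ft_force: [-0.1, 0.2, -6.1]
width: 0.551
grip_force: 30.0
ft_force: [-0.0, -0.3, -5.6]
width: 0.552
grip_force: 30.0
ft_force: [0.1, -0.2, -5.6]
width: 0.55
grip_force: 26.6
```

```bash
(python3 -m pendant '0 0 0 0 0.098;0 0 0 0 0.098'; python3 -m pendant '0 0 0 0 0.101;0 0 0 0 0.101') | grep -E "width|grip|ft"
```

```text
ft_force: [-0.3, 0.3, -5.7]
width: 0.555
grip_force: 25.1
ft_force: [-0.2, -0.9, -6.0]
width: 0.554
grip_force: 23.7
```

```bash
(python3 -m pendant '0 0 0 0 0.115;0 0 0 0 0.125;0 0 0 0 0.125';python3 -m pendant '0 0 0 0 0.133;0 0 0 0 0.133;0 0 0 0 0.133;0 0 0 0 0.133;0 0 0 0 0.133;0 0 0 0 0.133;0 0 0 0 0.133;0 0 0 0 0.133') | grep -E "width|grip|ft"; cat > hang.py <<'E'
from h import *
import sys
np.set_printoptions(suppress=True,precision=1)
p,R=tool()
for n in("scene","top"):
    c=capture(n);W=cloud(c);q=(W-p)@R   # tool coords
    m=(abs(q[...,1])<19)&(abs(q[...,0])<70+90*0)&(q[...,2]>5)&(q[...,2]<140)
    P=q[m]
    if len(P)<20: print(n,len(P));continue
    # front face line x = a*z+b, robust
    A=np.c_[P[:,2],np.ones(len(P))];w=np.ones(len(P),bool)
    for _ in range(6):
        s=np.linalg.lstsq(A[w],P[w,0],rcond=None)[0];w=abs(A@s-P[:,0])<6
    print(n,len(P),w.sum(),"tilt deg",np.degrees(np.arctan(s[0])),"x at z=-19",s[1]-19*s[0],"zmax",P[w][:,2].max(),"y",np.median(P[w][:,1]))
E
python3 hang.py
```

```text
ft_force: [-0.5, -0.5, -5.7]
width: 0.564
grip_force: 11.8
ft_force: [1.0, 0.1, -5.2]
width: 0.567
grip_force: 7.8
scene 510 494 tilt deg 2.61667350483906 x at z=-19 3.5888220371318997 zmax 131.97870443256852 y 0.10591264080504423
top 1
```

```bash
python3 -m pendant '0 0 0 0 0.137;0 0 0 0 0.137;0 0 0 0 0.137;0 0 0 0 0.137;0 0 0 0 0.137;0 0 0 0 0.12;0 0 0 0 0.1;0 0 0 0 -0.2'| grep -E "width|grip|ft"; python3 hang.py; python3 - <<'E'
from h import *
print(go(538.6,-246,272,np.radians(100.8)),sense()["joint_pos"].round(2))
c=np.load("topA.npz"); W=cloud(c); Z=W[...,2]
v,u=np.mgrid[:480,:640];b=(u>365)&(u<470)&(v>190)&(v<335)
a=np.radians(10.8);U=np.array([np.cos(a),np.sin(a)]);N=np.array([-U[1],U[0]])
P=W[b&(Z<70)&(Z>10)];q=np.c_[(P[:,:2]-[538.6,-245.9])@U,(P[:,:2]-[538.6,-245.9])@N,P[:,2]]
q=q[(abs(q[:,0])<100)&(abs(q[:,1])<36)]
for s in(-72,-24,24,72):
    k=q[abs(q[:,0]-s)<20]; print(s,len(k),k.min(0) if len(k) else"",k.max(0) if len(k) else "",np.median(k,0) if len(k) else "")
E
```

```text
ft_force: [0.8, 0.6, -6.5]
width: 0.551
grip_force: 30.0
scene 508 493 tilt deg 1.097043702477819 x at z=-19 3.474383154507043 zmax 131.40476245356783 y 0.5346185302150421
top 31 31 tilt deg 1.4823109118369493 x at z=-19 -9.721784644809071 zmax 131.87926161253802 y 12.558978088145363
(array([-2.000e-01,  4.565e+02, -1.360e+01]), np.float64(-0.037)) [ 0.19 -0.12  1.85 -0.    1.42  1.61]
-72 156 [-85.55804474 -25.1828121   10.80597517] [-53.41089874  22.48266191  69.97115173] [-69.3059486   -7.04997393  20.68568477]
-24 147 [-38.8261815  -26.64161073  11.89040864] [-12.85762973  21.52317687  69.68484692] [-19.68360636  -7.06329624  29.93810956]
24 143 [ 13.15443044 -22.77094406  10.30880898] [33.50105145 22.52868395 69.94908292] [29.86883352 -6.48888725 38.28024907]
72 143 [ 55.62494407 -23.68761715  12.10505841] [83.21794852 23.24834076 69.95537161] [78.08644315 -5.57544313 45.1641762 ]
```

```bash
python3 - <<'E'
from h import *
print(go(563.5,-242,275,np.radians(100.8)))
E
python3 -m pendant '3 15 -4 0 -1;9 42 -8 0 -1;15 72 -12 0 -1;21 102 -16 -0.01 -1;27 132 -16 -0.02 -1;33 162 -16 -0.03 -1;39 192 -16 -0.037 -1;45 222 -16 -0.037 -1;50 250 -16 -0.037 -1;54 270 -16 -0.037 -1'; python3 - <<'E'
from h import *
print(go(563.5,-242,275,np.radians(100.8)))
E
```

```text
(array([ 25. , 456.3, -16.6]), np.float64(-0.037))
time_s: 19.85
eef_pos: [564.5, -55.2, 274.4]
tool_rot: [0.0, 0.996, 0.094, -0.0]
ft_force: [-0.1, 0.0, -4.7]
width: 0.548
grip_force: 30.0
(array([-35.8, 183.3,  -0.6]), np.float64(-0.001))
```

```bash
python3 -m pendant '-3 15 0 0 -1;-8 40 0 0 -1;-13 67 0 0 -1;-18 94 0 0 -1;-23 121 0 0 -1;-28 145 0 0 -1;-32 163 0 0 -1;-35 176 0 0 -1;-36 182 0 0 -1;-36 183 0 0 -1'; python3 -m pendant '0 0 0 0 -1;0 0 0 0 -1'; python3 hang.py; python3 - <<'E'
from h import *
np.set_printoptions(suppress=True,precision=1)
p,R=tool(); print(p)
c=capture("wrist"); cv2.imwrite("pics/w7.png",c["img"])
K=c["K"];T=c["T_tool_cam"];v,u=np.mgrid[:480,:640]
x=(u-K[0][2])/K[0][0];y=(v-K[1][2])/K[1][1];r=np.hypot(x,y)+1e-9
dc=np.stack([np.sin(r)*x/r,np.sin(r)*y/r,np.cos(r)],-1)
z=c["range_z"]; P=dc*(z/dc[...,2])[...,None]
W=(P@T[:3,:3].T+T[:3,3])@R.T+p
H=cv2.cvtColor(c["img"],cv2.COLOR_BGR2HSV);h=H[...,0];S=H[...,1];Z=W[...,2]
m=(h>100)&(h<130)&(S>100)&(Z>70)&(Z<90)&(z>0)&(abs(W[...,1]+246)<70)
Q=W[m];print(len(Q),np.median(Q[:,2]),cv2.minAreaRect(Q[:,:2].astype(np.float32)))
np.savez("w7.npz",W=W,z=z)
E
```

```text
time_s: 20.85
eef_pos: [563.0, -240.0, 274.3]
tool_rot: [-0.0, 0.996, 0.094, -0.0]
ft_force: [0.8, 0.1, -5.3]
width: 0.549
grip_force: 30.0
time_s: 21.05
eef_pos: [563.2, -239.1, 274.5]
tool_rot: [-0.0, 0.995, 0.095, 0.0]
ft_force: [0.4, 0.3, -6.0]
width: 0.553
grip_force: 30.0
scene 582 581 tilt deg 3.6416488688766764 x at z=-19 3.732444443564739 zmax 133.4468986960952 y -0.01434713987933852
top 0
[ 563.2 -239.2  274.5]
3441 80.72303033403216 ((562.7045288085938, -243.4273223876953), (159.92787170410156, 78.80091094970703), 10.623922348022461)
```

View pics/w7.png

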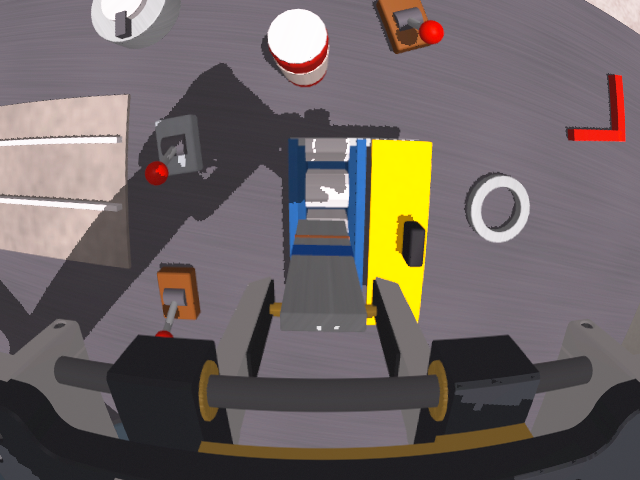

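The wrist view shows coupon B above the second slot (slot seen at (330,190)), with its foot slightly forward. I'll re-plumb, align, then lower.

```bash
(python3 -m pendant '0 3 0 0 0.09;0 3.4 0 0 0.12;0 3.4 0 0 0.135;0 3.4 0 0 0.138;0 3.4 0 0 0.138;0 3.4 0 0 0.138;0 3.4 0 0 0.138;0 3.4 0 0 0.138;0 3.4 0 0 0.138;0 3.4 0 0 0.138'; python3 hang.py; python3 -m pendant '0 0 0 0 0.13;0 0 0 0 0.1;0 0 0 0 0.1';python3 hang.py; python3 - <<'E'
from h import *
print(go(563.8,-242.6,227,np.radians(100.7)))
E
) 
```

```text
time_s: 22.2
eef_pos: [563.7, -243.3, 274.5]
tool_rot: [-0.0, 0.996, 0.094, 0.0]
ft_force: [-0.5, 0.1, -4.9]
width: 0.572
grip_force: 5.3
scene 567 567 tilt deg 2.1238285066179308 x at z=-19 3.7192926490758964 zmax 132.67150245504195 y 0.11092004014320136
top 0
time_s: 22.6
eef_pos: [563.7, -243.3, 274.5]
tool_rot: [-0.0, 0.996, 0.094, 0.0]
ft_force: [0.4, -0.2, -5.2]
width: 0.553
grip_force: 24.1
scene 566 566 tilt deg 1.8428819066342002 x at z=-19 3.748759505182131 zmax 133.18935948930465 y 0.12087887809352696
top 0
(array([ 0.2, -0.7, 47.5]), np.float64(0.002))
```

```bash
python3 -m pendant '-2 -0.5 15 0 0.1;-3 -0.5 30 0 0.1;-3 -0.5 45 0 0.1;-3 -0.5 56 0 0.12;-3 -0.5 62 0 0.125;-3 -0.5 66 0 0.125;-3 -0.5 70 0 0.125;-3 -0.5 74 0 0.125;-3 -0.5 76 0 0.125;-3 -0.5 76 0 0.125'; python3 hang.py
```

```text
time_s: 23.7
eef_pos: [560.6, -243.3, 198.3]
tool_rot: [-0.0, 0.996, 0.094, -0.0]
ft_force: [-0.1, -0.0, -6.7]
width: 0.565
grip_force: 11.7
scene 701 427 tilt deg 6.005316926437713 x at z=-19 -0.46138434311689047 zmax 128.88331750970733 y -0.4939195415559367
top 0
```

```bash
python3 -m pendant '0.5 0 5 0 0.125;1 0 10 0 0.125;1.5 0 15 0 0.125;2 0 20 0 0.125;2 0 20 0 0.125'; 
```

```text
time_s: 24.3
eef_pos: [562.1, -242.8, 177.1]
tool_rot: [-0.0, 0.996, 0.094, -0.001]
ft_force: [-0.1, -0.2, -5.9]
width: 0.563
grip_force: 11.7
```

```bash
python3 -m pendant '0.3 0 6 0 0.125;0.6 0 12 0 0.125;1 0 18 0 0.125;1 0 24 0 0.125;1 0 28 0 0.125;1 0 31 0 0.125;1 0 31 0 0.125'; 
```

```text
time_s: 25.0
eef_pos: [563.6, -242.8, 147.4]
tool_rot: [-0.0, 0.996, 0.094, 0.0]
ft_force: [0.4, 0.7, -6.2]
width: 0.562
grip_force: 11.7
```

```bash
python3 -m pendant '0 0 2 0 0.125;0 0 4 0 0.125;0 0 4 0 0.125'; python3 -m pendant '0 0 0 0 0.2;0 0 0 0 0.3;0 0 0 0 0.4;0 0 0 0 0.5;0 0 0 0 0.5;0 0 -30 0 0.6;0 0 -60 0 0.6;0 0 -100 0 0.6;0 0 -130 0 1;0 -40 -130 0 1'
```

```text
time_s: 25.3
eef_pos: [565.5, -243.4, 146.9]
tool_rot: [0.001, 0.996, 0.094, 0.002]
ft_force: [0.0, 2.7, 6.0]
width: 0.564
grip_force: 11.7
time_s: 26.3
eef_pos: [558.4, -207.3, 279.2]
tool_rot: [0.003, 0.996, 0.092, 0.004]
ft_force: [0.3, -0.2, -0.4]
width: 0.931
grip_force: 0.0
```

```bash
python3 -m pendant '0 0 0 0 1'>/dev/null; python3 topA.py topB; python3 - <<'E'
from h import *
c=capture("scene"); cv2.imwrite("x.png",c["img"])
t=cv2.imread("pics/topB.png"); s=cv2.resize(c["img"][180:280,215:295],None,fx=5,fy=5)
a=cv2.resize(t,(400,300)); o=np.zeros((500,800,3),np.uint8); o[:300,:400]=a;o[:500,400:]=s; cv2.imwrite("pics/mix1.png",o)
W=cloud(c); np.savez("scA.npz",**c)
m=W[...,2]>130;v,u=np.mgrid[:480,:640];m&=(u>215)&(u<295)&(v>180)&(v<280)
P=W[m&(abs(W[...,1]+243)<45)&(abs(W[...,0]-563)<40)];print(len(P),P.min(0),P.max(0),np.median(P,0))
E
```

```text
brass [ 78.2 275.5] 10 [538.4 449.4  14.8] 6.038168360810229 18.723492145881433 
brass [ 66.7 294. ] 6 [499.2 473.2   7.5] 5.934594685640916 12.174394866232321 
blue [ 94.8 301.3] 152 [481.5 403.5  29.6] -0.07217791632316416 37.40594401714155 ((480.81414794921875, 404.23187255859375), (19.44239044189453, 40.775997161865234), 58.27473068237305)
 ** On entry to DLASCL parameter number  4 had an illegal value
 ** On entry to DLASCL parameter number  4 had an illegal value
274 [ 558.66701921 -266.16817975  130.19076292] [ 578.21072026 -214.79140913  296.06292191] [ 569.55218467 -242.98254345  162.9856116 ]Traceback (most recent call last):
  File "topA.py", line 13, in <module>
    A=np.c_[P[:,:2]-P[:,:2].mean(0),np.ones(len(P))];print("   plane",P.mean(0),np.linalg.lstsq(A,P[:,2],rcond=None)[0].round(3).tolist())
                                                                                ~~~~~~~~~~~~~~~^^^^^^^^^^^^^^^^^^^^^
    x, resids, rank, s = _umath_linalg.lstsq(a, b, rcond,
                         ~~~~~~~~~~~~~~~~~~~^^^^^^^^^^^^^
                                             signature=signature)
                                             ^^^^^^^^^^^^^^^^^^^^
    raise LinAlgError("SVD did not converge in Linear Least Squares")
numpy.linalg.LinAlgError: SVD did not converge in Linear Least Squares
```

View pics/mix1.png

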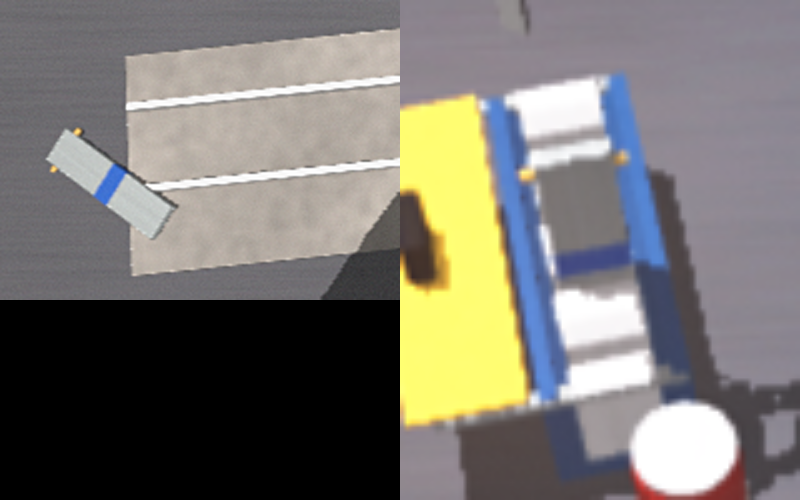

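B stands in its slot, with its head at right crop (580,215). A (left crop (110,185)) lies over the board's edge. I'll fit its pose.

```bash
python3 - <<'E'
from h import *
np.set_printoptions(suppress=True,precision=2)
c=capture("top");W=cloud(c);I=c["img"];H=cv2.cvtColor(I,cv2.COLOR_BGR2HSV);h=H[...,0];S=H[...,1]
v,u=np.mgrid[:480,:640]
b=(u>58)&(u<135)&(v>268)&(v<335)
bl=b&(h>100)&(h<130)&(S>120)
# bar pixels: polygon from picture (crop/2+40.. , 210)
def px(x,y): return (40+x*0.5,210+y*0.5)
poly=np.array([px(68,131),px(178,208),px(156,238),px(48,158)],np.int32)
m=np.zeros((480,640),np.uint8);cv2.fillPoly(m,[poly],1);m=cv2.erode(m,np.ones((3,3)))>0
P=W[m];P=P[~np.isnan(P[:,0])];
o=P.mean(0);w=np.ones(len(P),bool)
for _ in range(8):
    A=np.c_[P[:,:2]-o[:2],np.ones(len(P))];s=np.linalg.lstsq(A[w],P[w,2],rcond=None)[0];w=abs(A@s-P[:,2])<4
print(len(P),w.sum(),s,"slope deg",np.degrees(np.arctan(np.hypot(*s[:2]))),o)
r=cv2.minAreaRect(P[w][:,:2].astype(np.float32));print(r);bx=cv2.boxPoints(r);
for q in bx: print(q,s[0]*(q[0]-o[0])+s[1]*(q[1]-o[1])+s[2])
for n,a in(("p1",(78,275)),("p2",(67,294))):
    print(n,W[a[1]-2:a[1]+3,a[0]-2:a[0]+3,2])
# back-project brass pixels on plane = pin centreplane (5mm below face)
R=cv2.Rodrigues(c["rvec"])[0];t=np.ravel(c["tvec"]);K=c["K"];C=-R.T@t
nrm=np.array([-s[0],-s[1],1]);nrm/=np.linalg.norm(nrm);pt=np.array([o[0],o[1],s[2]])-5*nrm
for uv in((78.2,275.5),(66.7,294.0)):
    d=R.T@np.array([(uv[0]-K[0,2])/K[0,0],(uv[1]-K[1,2])/K[1,1],1]);k=((pt-C)@nrm)/(d@nrm);print("pin",C+k*d)
q=np.nanmean(W[bl],0);print("blue",q)
E
```

```text
1037 938 [ 0.02 -0.26 30.9 ] slope deg 14.778973140029022 [479.65 399.59  30.44]
((482.31451416015625, 403.1475524902344), (153.8473663330078, 33.71443557739258), 56.29426574707031)
[425.6  348.51] 43.072364411976025
[453.65 329.8 ] 48.639162875268255
[539.03 457.79] 16.983610841132815
[510.98 476.49] 11.416812377840582
p1 [[ 2.7   2.98 -4.21 -1.83 -0.51]
 [-3.23 -2.3  13.61 12.82  3.76]
 [-2.28 15.63 19.89 17.04  3.32]
 [17.34 16.38 13.89 15.41  2.65]
 [16.97 16.14 12.15  2.66  3.52]]
p2 [[-1.11 12.26 14.53 12.86 15.9 ]
 [ 8.17 10.86  9.68 11.44 15.08]
 [10.34  9.74  6.52 10.95 16.29]
 [ 8.96  6.17  9.58  3.74  1.61]
 [-0.18 -1.81  0.81 -3.18 -0.68]]
pin [538.65 449.25  14.05]
pin [499.52 473.95   6.65]
blue [480.95 403.48  29.81]
```

```bash
python3 - <<'E'
from h import *
c=np.load("top1.npz");W=cloud(c);Z=W[...,2];P=W[(Z>19)&(Z<29)&(W[...,1]>20)&(W[...,1]<150)]
for a,b in((450,530),(540,640)):
    k=P[(P[:,0]>a)&(P[:,0]<b)];f=np.polyfit(k[:,1],k[:,0],1);print("rib x=",f,[np.polyval(f,y) for y in(200,300,400)],np.median(k[:,2]))
print(go(483,402.5,200,np.radians(147.7)),tool()[0])
E
```

```text
rib x= [-9.81464716e-02  5.12275364e+02] [np.float64(492.64606986861793), np.float64(482.8314227113251), np.float64(473.0167755540323)] 24.220428215299453
rib x= [-9.56198528e-02  6.02076972e+02] [np.float64(582.9530016924597), np.float64(573.39101641149), np.float64(563.8290311305204)] 24.441901226211495
(array([  42.3, -609.1,   73. ]), np.float64(-0.818)) [ 555.91478991 -203.65863853  272.89963384]
```

```bash
python3 -m pendant '4 -50 0 -0.08 1;8 -100 0 -0.16 1;12 -150 0 -0.24 1;16 -200 0 -0.32 1;20 -250 0 -0.4 1;24 -300 0 -0.48 1;28 -350 0 -0.56 1;31 -400 0 -0.64 1;34 -450 0 -0.72 1;37 -500 20 -0.8 1'; python3 - <<'E'
from h import *
print(go(483,402.5,150,np.radians(147.7)))
E
```

```text
time_s: 27.55
eef_pos: [500.6, 291.8, 257.2]
tool_rot: [0.0, 0.88, 0.476, 0.002]
ft_force: [-0.5, 0.4, 0.0]
width: 0.997
grip_force: 0.0
(array([ 82.6, -75.7, 107.2]), np.float64(-0.016))
```

```bash
python3 -m pendant '30 -27 30 -0.016 1;60 -55 70 -0.016 1;82 -75 107 -0.016 1;82.6 -75.7 107 -0.016 1;82.6 -75.7 107 -0.016 1;82.6 -75.7 107 -0.016 1'; python3 ck.py w8 | head -5
```

```text
time_s: 28.15
eef_pos: [483.0, 399.8, 149.9]
tool_rot: [0.0, 0.877, 0.481, 0.001]
ft_force: [-0.2, -0.3, 0.1]
width: 1.0
grip_force: 0.0
tool [483.  399.8 149.9] [ 0.5  0.2  1.7 -0.   1.2  1.1]
blue [319.9 230.3] 1098 ((483.88079833984375, 404.16259765625), (19.61738395690918, 39.488685607910156), 56.485408782958984)
brass [295.  145.7] 55 ((503.78070068359375, 473.4280090332031), (6.5107197761535645, 5.655226230621338), 57.010719299316406)
brass [349.8 145.8] 68 ((541.4591064453125, 449.4662780761719), (6.5119709968566895, 6.466402530670166), 58.098724365234375)
brass [  7.6 211.1] 716 ((205.92092895507812, 608.4063110351562), (52.6446418762207, 29.653295516967773), 44.91763687133789)
```

View pics/w8.png

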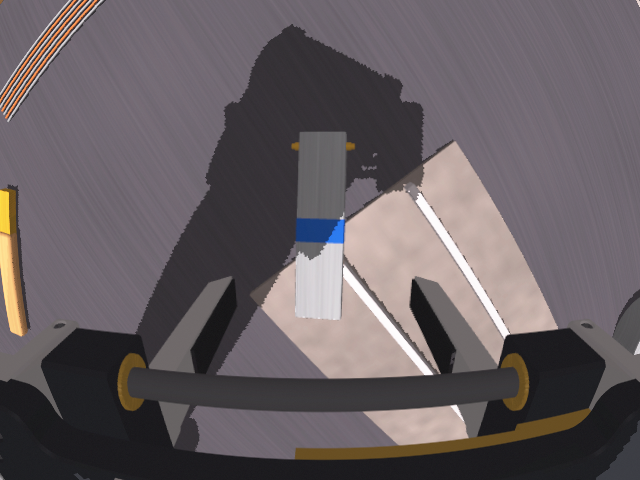

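The wrist view shows A's blue band at (320,230), aligned with the tool. I'll grip the bar just headward of the band, at about (488,411), and lay it back flat across both ribs.

```bash
python3 - <<'E'
from h import *
print(go(488,410.7,11,np.radians(146.8)))
E
```

```text
(array([ 11.3,  -2.1, 139.6]), np.float64(0.012))
```

```bash
python3 -m pendant '11.5 -2 40 0.012 1;11.5 -2 85 0.012 1;11.5 -2 120 0.012 1;11.5 -2 134 0.012 1;11.5 -2 139 0.012 1;11.5 -2 139 0.012 1;11.5 -2 139 0.012 0.4;11.5 -2 139 0.012 0;11.5 -2 139 0.012 -0.3;11.5 -2 139 0.012 -0.3'; python3 -m pendant '0 0 0 0 -0.5;0 0 0 0 -1;0 0 0 0 -1;0 0 0 0 -1;0 0 0 0 -1;0 0 0 0 -1'
```

```text
time_s: 29.2
eef_pos: [486.2, 411.4, 10.1]
tool_rot: [-0.0, 0.879, 0.476, 0.001]
ft_force: [-0.5, 0.5, -0.7]
width: 0.697
grip_force: 0.0
time_s: 29.8
eef_pos: [486.0, 411.3, 9.4]
tool_rot: [-0.0, 0.879, 0.476, 0.0]
ft_force: [1.9, -0.4, -0.4]
width: 0.422
grip_force: 30.0
```

```bash
python3 -m pendant '0 0 -4 0 -1;0 0 -12 0 -1;0 0 -25 0 -1;0 0 -40 0 -1;0 0 -55 0 -1;0 0 -70 0 -1;0 0 -85 0 -1;0 0 -92 0 -1;0 0 -92 0 -1'; python3 - <<'E'
from h import *
print(go(535,291,70,np.radians(95.5)))
c=capture("wrist"); cv2.imwrite("pics/w9.png",c["img"])
E
```

```text
time_s: 30.7
eef_pos: [486.7, 411.7, 103.2]
tool_rot: [-0.0, 0.879, 0.476, 0.002]
ft_force: [-0.7, -0.5, -4.7]
width: 0.421
grip_force: 30.0
(array([-74.8, 106.3,  33.1]), np.float64(0.897))
```

```bash
python3 -m pendant '-7 11 0 0.09 -1;-15 21 0 0.18 -1;-22 32 0 0.27 -1;-30 42 0 0.36 -1;-37 53 0 0.45 -1;-45 64 4 0.54 -1;-52 75 8 0.63 -1;-60 86 14 0.72 -1;-68 97 20 0.81 -1;-75 106 24 0.897 -1'; python3 -m pendant '0 0 0 0 -1;0 0 0 0 -1'; python3 - <<'E'
from h import *
print(go(535,291,32,np.radians(95.5)))
E
```

```text
time_s: 31.75
eef_pos: [532.8, 289.4, 75.6]
tool_rot: [0.0, 0.999, 0.046, -0.001]
ft_force: [0.3, 0.2, -5.6]
width: 0.424
grip_force: 30.0
time_s: 31.95
eef_pos: [533.1, 290.4, 76.6]
tool_rot: [0.0, 0.999, 0.049, -0.001]
ft_force: [0.6, 0.8, -4.9]
width: 0.419
grip_force: 30.0
(array([ 2. , -0.4, 44.6]), np.float64(0.001))
```

```bash
(python3 -m pendant '1 0 15 0 -1;1 0 30 0 -1;1 0 38 0 -1;1 0 44 0 -1;1 0 44 0 -1'; python3 -m pendant '0 0 4 0 -1;0 0 8 0 -1;0 0 8 0 -1';python3 -m pendant '0 0 3 0 -1;0 0 6 0 -1;0 0 6 0 -1')|grep -E "eef|ft"
```

```text
eef_pos: [533.6, 290.4, 31.8]
ft_force: [-0.5, -0.0, -5.2]
eef_pos: [535.2, 290.8, 25.8]
ft_force: [-0.5, 1.3, -1.8]
eef_pos: [534.7, 290.4, 19.1]
ft_force: [-1.0, -1.3, -0.2]
```

```bash
(python3 -m pendant '0 0 2 0 -1;0 0 4 0 -1;0 0 4 0 -1'; python3 -m pendant '0 0 0 0 -0.1;0 0 0 0 0;0 0 0 0 0.2;0 0 0 0 0.4;0 0 0 0 0.6;0 0 0 0 0.6;0 0 -30 0 0.8;0 0 -70 0 1;0 0 -110 0 1;0 0 -110 0 1')|grep -E "eef|ft"; python3 ck.py w10|head -6
```

```text
eef_pos: [535.0, 290.4, 17.7]
ft_force: [-8.2, -5.5, 13.9]
eef_pos: [538.8, 292.0, 132.3]
ft_force: [0.9, -0.1, 1.3]
tool [538.8 292.  132.3] [0.3 0.2 1.7 0.  1.2 1.8]
blue [325.3 258.9] 1164 ((525.9942016601562, 289.1472473144531), (19.270503997802734, 39.84803009033203), 5.57543420791626)
brass [295.3 166.6] 75 ((595.7024536132812, 319.22283935546875), (6.948511123657227, 6.148855209350586), 5.0396647453308105)
brass [356.7 167. ] 73 ((599.9765625, 271.9561462402344), (6.181413173675537, 6.164546489715576), 6.228282451629639)
brass [128.7 381.2] 847 ((362.7601318359375, 480.7464599609375), (32.56697082519531, 87.90898895263672), 78.16587829589844)
brass [517.  381.3] 852 ((402.5091247558594, 74.63555908203125), (87.61135864257812, 32.40018081665039), 22.93191909790039)
```

View pics/w10.png

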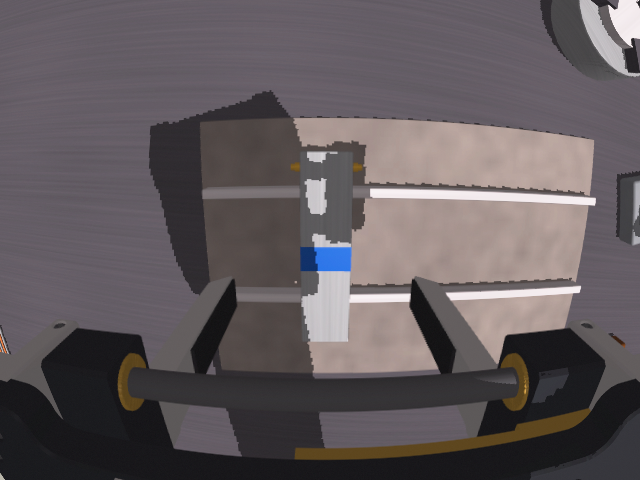

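A is now flat on both ribs, with its pins at (295,167)/(357,167). I'll grasp it at the pins.

```bash
python3 - <<'E'
from h import *
print(go(597.8,295.6,11,np.radians(95.2)))
E
```

```text
(array([ 60.2,   1.8, 118.4]), np.float64(0.005))
```

```bash
python3 -m pendant '40 1 0 0.005 1;59 1.8 30 0.005 1;59 1.8 70 0.005 1;59 1.8 105 0.005 1;59 1.8 118 0.005 1;59 1.8 118 0.005 1;59 1.8 118 0.005 1'; python3 - <<'E'
from h import *
print(go(597.8,295.6,11,np.radians(95.2)))
E
python3 -m pendant '0 0 0 0 0.5;0 0 0 0 0.2;0 0 0 0 0;0 0 0 0 -0.3;0 0 0 0 -1;0 0 0 0 -1;0 0 0 0 -1;0 0 0 0 -1;0 0 0 0 -1;0 0 0 0 -1'
```

```text
time_s: 35.1
eef_pos: [591.2, 293.4, 8.2]
tool_rot: [0.001, 0.999, 0.046, -0.004]
ft_force: [-10.1, -6.1, 17.6]
width: 0.998
grip_force: 8.8
(array([ 6.8, -1.6, -2.9]), np.float64(0.002))
time_s: 36.1
eef_pos: [594.4, 294.7, 8.3]
tool_rot: [-0.0, 0.999, 0.045, 0.001]
ft_force: [-0.4, -0.4, 6.4]
width: 0.556
grip_force: 30.5
```

```bash
python3 -m pendant '0 0 -4 0 -1;0 0 -8 0 -1;0 0 -13 0 -1;0 0 -20 0 -1;0 0 -30 0 -1;0 0 -40 0 -1;0 0 -50 0 -1;0 0 -60 0 -1;0 0 -70 0 -1;0 0 -75 0 -1';  python3 -m pendant '0 0 -12 0 -1;0 0 -25 0 -1;0 0 -38 0 -1;0 0 -51 0 -1;0 0 -64 0 -1;0 0 -77 0 -1;0 0 -90 0 -1;0 0 -103 0 -1;0 0 -112 0 -1;0 0 -118 0 -1'; python3 -m pendant '0 0 -12 0 -1;0 0 -25 0 -1;0 0 -38 0 -1;0 0 -51 0 -1;0 0 -61 0 -1;0 0 -67 0 -1;0 0 -70 0 -1;0 0 -70 0 -1'; python3 hang.py
```

```text
time_s: 37.1
eef_pos: [594.3, 294.6, 83.9]
tool_rot: [-0.0, 0.999, 0.045, 0.001]
ft_force: [-1.5, -0.9, -4.0]
width: 0.546
grip_force: 30.0
time_s: 38.1
eef_pos: [593.8, 294.5, 201.6]
tool_rot: [-0.0, 0.999, 0.045, 0.001]
ft_force: [-0.6, 0.1, -4.8]
width: 0.55
grip_force: 30.0
time_s: 38.9
eef_pos: [593.6, 294.4, 270.5]
tool_rot: [-0.0, 0.999, 0.045, 0.0]
ft_force: [0.4, -0.1, -5.8]
width: 0.55
grip_force: 30.0
scene 400 390 tilt deg -9.341131364274613 x at z=-19 9.182077159219297 zmax 130.85313717827688 y 1.4230446293346823
top 572 542 tilt deg -8.970853827169098 x at z=-19 -2.9337281606930934 zmax 127.93404882461587 y 0.5207394469783588
```

```bash
python3 - <<'E'
from h import *
print(go(466.4,-261.2,275,np.radians(100.8)))
E
```

```text
(array([-176.7,  541.7,   -5.1]), np.float64(-0.098))
```

```bash
python3 -m pendant '-4 12 -2 0 -1;-11 35 -5 0 -1;-20 62 -5 0 -1;-29 90 -5 -0.01 -1;-39 119 -5 -0.02 -1;-48 148 -5 -0.03 -1;-58 177 -5 -0.04 -1;-67 206 -5 -0.05 -1;-77 235 -5 -0.06 -1;-86 264 -5 -0.07 -1';python3 -m pendant '-10 29 0 -0.01 -1;-20 58 0 -0.02 -1;-30 87 0 -0.028 -1;-41 115 0 -0.028 -1;-52 143 0 -0.028 -1;-62 170 0 -0.028 -1;-72 196 0 -0.028 -1;-80 220 0 -0.028 -1;-86 240 0 -0.028 -1;-89 250 0 -0.028 -1'; python3 - <<'E'
from h import *
print(go(466.4,-261.2,275,np.radians(100.8)),sense()['joint_pos'].round(2))
E
```

```text
time_s: 40.0
eef_pos: [530.7, 22.0, 275.2]
tool_rot: [0.0, 0.997, 0.08, -0.0]
ft_force: [-0.2, 0.3, -4.6]
width: 0.553
grip_force: 30.0
time_s: 41.0
eef_pos: [482.9, -239.1, 275.1]
tool_rot: [0.0, 0.996, 0.093, -0.0]
ft_force: [0.1, 0.3, -5.3]
width: 0.551
grip_force: 30.0
(array([-20.3,  18.7,   0.1]), np.float64(-0.002)) [-0.67 -0.07  1.77 -0.    1.45  0.71]
```

```bash
python3 -m pendant '-7 7 0 0 -1;-15 14 0 0 -1;-20 18.5 0 0 -1;-20 18.7 0 0 0.09;-20 18.7 0 0 0.12;-20 18.7 0 0 0.133;-20 18.7 0 0 0.138;-20 18.7 0 0 0.138;-20 18.7 0 0 0.138;-20 18.7 0 0 0.138'; python3 -m pendant '0 0 0 0 0.138;0 0 0 0 0.138;0 0 0 0 0.138;0 0 0 0 0.138;0 0 0 0 0.138;0 0 0 0 0.12;0 0 0 0 0.1;0 0 0 0 0.1'; python3 hang.py; python3 - <<'E'
from h import *
np.set_printoptions(suppress=True,precision=1)
p,R=tool(); print(p,go(466.4,-261.2,227,np.radians(100.8)))
c=capture("wrist"); cv2.imwrite("pics/w11.png",c["img"])
K=c["K"];T=c["T_tool_cam"];v,u=np.mgrid[:480,:640]
x=(u-K[0][2])/K[0][0];y=(v-K[1][2])/K[1][1];r=np.hypot(x,y)+1e-9
dc=np.stack([np.sin(r)*x/r,np.sin(r)*y/r,np.cos(r)],-1)
z=c["range_z"]; P=dc*(z/dc[...,2])[...,None]
W=(P@T[:3,:3].T+T[:3,3])@R.T+p
H=cv2.cvtColor(c["img"],cv2.COLOR_BGR2HSV);h=H[...,0];S=H[...,1];Z=W[...,2]
m=(h>100)&(h<130)&(S>100)&(Z>70)&(Z<90)&(z>0)&(abs(W[...,1]+246)<70)
Q=W[m];print(len(Q),cv2.minAreaRect(Q[:,:2].astype(np.float32)))
a=np.radians(10.7);U=np.array([np.cos(a),np.sin(a)]);print("far end along", np.percentile((Q[:,:2]-[538.6,-245.9])@U,99.5))
B=W[(Z>160)&(Z<185)&(abs(W[...,0]-563)<40)&(abs(W[...,1]+243)<40)];print("B top",len(B),np.median(B,0),cv2.minAreaRect(B[:,:2].astype(np.float32)))
E
```

```text
time_s: 42.0
eef_pos: [467.9, -259.4, 275.3]
tool_rot: [-0.0, 0.996, 0.094, -0.0]
ft_force: [-0.2, 0.4, -5.9]
width: 0.571
grip_force: 4.0
time_s: 42.8
eef_pos: [467.9, -259.5, 275.3]
tool_rot: [-0.0, 0.996, 0.094, -0.0]
ft_force: [0.5, -0.1, -4.3]
width: 0.556
grip_force: 22.1
scene 544 543 tilt deg 1.4871593790710964 x at z=-19 9.009436910573566 zmax 131.8845064650236 y 0.05957976704327237
top 0
[ 467.9 -259.4  275.3] (array([-1.9,  1.4, 48.3]), np.float64(0.0))
5781 ((541.7949829101562, -247.3047637939453), (203.51258850097656, 78.70172119140625), 10.912126541137695)
far end along 102.21975998204447
B top 906 [ 565.3 -241.3  176.9] ((565.6810302734375, -240.9243621826172), (10.533108711242676, 53.70378875732422), 9.438493728637695)
```

View pics/w11.png

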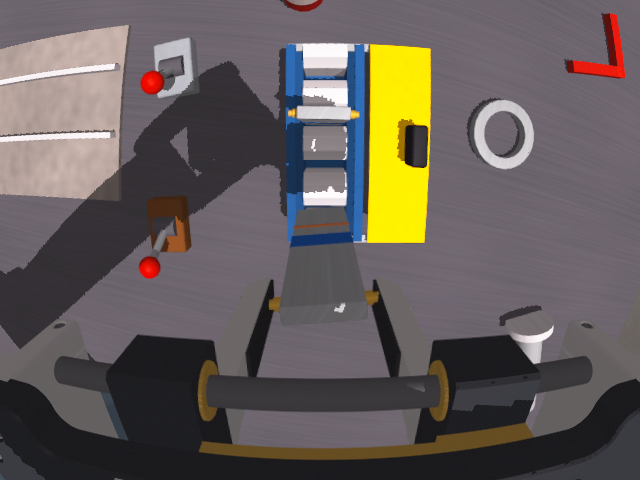

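B stands home: its head top is at z 177, expected 176. A (head at (323,300)) hangs over the nearest slot. Lowering now.

```bash
python3 -m pendant '-2 1.5 15 0 0.1;-2.5 2 30 0 0.1;-2.5 2 45 0 0.1;-2.5 2 56 0 0.12;-2.5 2 62 0 0.125;-2.5 2 66 0 0.125;-2.5 2 70 0 0.125;-2.5 2 74 0 0.125;-2.5 2 76 0 0.125;-2.5 2 76 0 0.125'; python3 -m pendant '0.5 0 5 0 0.125;1 0 10 0 0.125;1.5 0 15 0 0.125;2 0 20 0 0.125;2 0 20 0 0.125'
```

```text
time_s: 43.95
eef_pos: [465.7, -261.9, 199.2]
tool_rot: [-0.0, 0.996, 0.094, -0.0]
ft_force: [0.0, -0.5, -4.6]
width: 0.565
grip_force: 10.1
time_s: 44.45
eef_pos: [467.4, -261.3, 178.3]
tool_rot: [-0.0, 0.996, 0.094, -0.001]
ft_force: [0.3, -1.3, -7.1]
width: 0.564
grip_force: 10.2
```

```bash
python3 -m pendant '0 0 6 0 0.125;0 0 12 0 0.125;0 0 18 0 0.125;0 0 24 0 0.125;0 0 28 0 0.125;0 0 31 0 0.125;0 0 31 0 0.125';python3 -m pendant '0 0 2 0 0.125;0 0 4 0 0.125;0 0 4 0 0.125'
```

```text
time_s: 45.15
eef_pos: [467.6, -261.7, 148.1]
tool_rot: [0.0, 0.996, 0.094, -0.0]
ft_force: [-2.3, -1.1, -1.2]
width: 0.565
grip_force: 10.5
time_s: 45.45
eef_pos: [468.4, -261.9, 146.1]
tool_rot: [0.0, 0.996, 0.094, 0.001]
ft_force: [-4.3, 1.7, 9.6]
width: 0.561
grip_force: 10.8
```

```bash
python3 -m pendant '0 0 0 0 0.2;0 0 0 0 0.3;0 0 0 0 0.4;0 0 0 0 0.5;0 0 0 0 0.5;0 0 -30 0 0.6;0 0 -60 0 0.6;0 0 -100 0 0.6;0 0 -130 0 0.5;0 0 -130 0 0'; cat > chk.py <<'E'
from h import *
np.set_printoptions(suppress=True,precision=1)
p,R=tool()
c=capture("wrist");K=c["K"];T=c["T_tool_cam"];v,u=np.mgrid[:480,:640]
x=(u-K[0][2])/K[0][0];y=(v-K[1][2])/K[1][1];r=np.hypot(x,y)+1e-9
dc=np.stack([np.sin(r)*x/r,np.sin(r)*y/r,np.cos(r)],-1)
z=c["range_z"]; P=dc*(z/dc[...,2])[...,None]
W=(P@T[:3,:3].T+T[:3,3])@R.T+p;Z=W[...,2]
for x0,y0 in((471,-261),(565,-241)):
    B=W[(Z>155)&(Z<190)&(abs(W[...,0]-x0)<25)&(abs(W[...,1]-y0)<40)&(z>0)]
    print(len(B),np.median(B,0) if len(B) else "",cv2.minAreaRect(B[:,:2].astype(np.float32)) if len(B) else "",np.percentile(B[:,2],[5,95]) if len(B) else "")
H=cv2.cvtColor(c["img"],cv2.COLOR_BGR2HSV);h=H[...,0];S=H[...,1]
m=((h<8)|(h>172))&(S>150)&(Z>60)&(Z<120)
k,l,st,ce=cv2.connectedComponentsWithStats(m.astype(np.uint8))
for i in range(1,k):
    if st[i,4]>30:print("red",ce[i],np.median(W[l==i],0))
cv2.imwrite("pics/w12.png",c["img"])
E
python3 chk.py
```

```text
time_s: 46.45
eef_pos: [469.7, -263.1, 279.7]
tool_rot: [0.003, 0.996, 0.094, 0.003]
ft_force: [1.0, 0.6, 0.7]
width: 0.699
grip_force: 0.0
1026 [ 472.3 -260.9  176.4] ((470.5805358886719, -261.1116638183594), (11.143310546875, 53.53871154785156), 13.828885078430176) [159.3 178.1]
870 [ 565.3 -241.1  176.9] ((565.6007080078125, -241.05189514160156), (10.286880493164062, 53.20930099487305), 9.18574047088623) [166.6 178.3]
red [149.   85.1] [577.6 -61.7  96.7]
red [146.3 268. ] [377.4 -78.4  92.9]
```

Both coupons are home, with heads at z 176.4 and 176.9. Next is the grey-housed lever. I'll push with shut fingers along (0.96,0.28).

```bash
python3 - <<'E'
from h import *
print(go(531,-69,200,np.radians(106.1)))
E
```

```text
(array([  97.2, -178.4,   76.2]), np.float64(-0.092))
```

```bash
python3 -m pendant '20 -40 0 -0.03 -1;40 -80 0 -0.06 -1;65 -120 0 -0.092 -1;85 -155 30 -0.092 -1;97 -178 76 -0.092 -1;97 -178 76 -0.092 -1;97 -178 76 -0.092 -1;97 -178 76 -0.092 -1;97 -178 76 -0.092 -1'; python3 chk.py; python3 - <<'E'
from h import *
c=capture("top");np.savez("t3.npz",**c);W=cloud(c);H=cv2.cvtColor(c["img"],cv2.COLOR_BGR2HSV);v,u=np.mgrid[:480,:640]
m=((H[...,0]<8)|(H[...,0]>172))&(H[...,1]>150)&(u>290)&(u<335)&(v>230)&(v<268);print(m.sum(),np.nanmedian(W[m],0) if m.any() else "")
print(go(531,-69,72,np.radians(106.1)))
E
```

```text
time_s: 47.4
eef_pos: [530.5, -70.1, 200.3]
tool_rot: [0.001, 0.99, 0.139, 0.001]
ft_force: [-0.3, -0.1, 0.6]
width: 0.005
grip_force: 0.0
306 [ 469.4 -256.5  177.3] ((469.9386901855469, -258.5431213378906), (9.896134376525879, 36.33045196533203), 15.652288436889648) [175.1 178.3]
1108 [ 567.  -234.   175.3] ((565.9803466796875, -240.59629821777344), (10.839168548583984, 54.015625), 9.953934669494629) [157.9 178.1]
red [510.8  65.8] [ 707.3 -166.2  114.4]
red [620.4  74.9] [ 770.2 -303.6   91.9]
red [323.4 176.5] [579.5 -56.9  97.5]
0 
(array([  0.5,  -0.8, 128. ]), np.float64(-0.002))
```

View pics/w12.png

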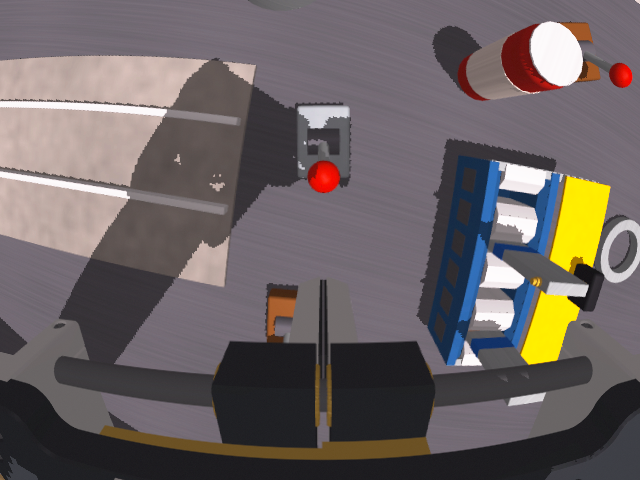

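The shut fingers are in line with the grey lever (ball at (323,177)). Descending, then pushing.

```bash
python3 -m pendant '0 -0.8 40 0 -1;0 -0.8 85 0 -1;0 -0.8 120 0 -1;0 -0.8 128 0 -1;0 -0.8 128 0 -1;10 -0.8 128 0 -1;20 -0.8 128 0 -1;30 -0.8 128 0 -1;40 -0.8 128 0 -1;50 -0.8 128 0 -1'; python3 -m pendant '10 0 0 0 -1;20 0 0 0 -1;28 0 0 0 -1;34 0 0 0 -1;34 0 0 0 -1'
```

```text
time_s: 48.5
eef_pos: [578.7, -53.6, 70.9]
tool_rot: [0.0, 0.99, 0.14, 0.0]
ft_force: [-2.3, -1.1, 0.9]
width: 0.005
grip_force: 0.7
time_s: 49.0
eef_pos: [610.8, -44.1, 70.1]
tool_rot: [-0.0, 0.99, 0.14, 0.0]
ft_force: [-1.5, 0.5, -0.1]
width: 0.004
grip_force: 0.0
```

```bash
for i in 1; do python3 -m pendant '4 0 0 0 -1;8 0 0 0 -1;8 0 0 0 -1'; python3 -m pendant '3 0 0 0 -1;6 0 0 0 -1;6 0 0 0 -1'; done | grep -E "eef|ft"
```

```text
eef_pos: [614.0, -43.1, 69.8]
ft_force: [-15.7, -4.9, 9.1]
eef_pos: [614.6, -42.9, 69.7]
ft_force: [-33.5, -10.0, 21.4]
```

The stop is felt. Backing off, rising and checking.

```bash
python3 -m pendant '-8 0 0 0 -1;-18 0 0 0 -1;-30 0 0 0 -1;-40 0 -30 0 -1;-45 0 -75 0 -1;-60 0 -120 0 -1;-80 -30 -150 0 -1;-100 -80 -160 0 -1;-120 -125 -160 0 -1;-140 -160 -160 0 -1'; python3 - <<'E'
from h import *
np.set_printoptions(suppress=True,precision=1)
c=capture("top");s=capture("scene");W=cloud(c);Z=W[...,2];H=cv2.cvtColor(c["img"],cv2.COLOR_BGR2HSV);v,u=np.mgrid[:480,:640]
m=((H[...,0]<8)|(H[...,0]>172))&(H[...,1]>150)&(u>280)&(u<335)&(v>200)&(v<268);print("ball",m.sum(),np.nanmedian(W[m],0) if m.any() else "")
for x0,y0 in((468,-260),(563,-241)):
    B=W[(Z>150)&(Z<190)&(abs(W[...,0]-x0)<25)&(abs(W[...,1]-y0)<40)];print(len(B),np.median(B,0),cv2.minAreaRect(B[:,:2].astype(np.float32)))
y=(u>365)&(u<500)&(v>190)&(v<335)&(H[...,0]>20)&(H[...,0]<35)&(H[...,1]>150)&(Z>70)&(Z<95)
print("cover",cv2.minAreaRect(W[y][:,:2].astype(np.float32)))
o=np.zeros((600,800,3),np.uint8);o[:]=0
o[:300,:]=cv2.resize(c["img"][150:350,60:540],(800,300));o[300:,:]=cv2.resize(s["img"][150:350,90:560],(800,300));cv2.imwrite("pics/fin.png",o)
E
```

```text
time_s: 50.6
eef_pos: [443.5, 75.7, 231.0]
tool_rot: [-0.0, 0.99, 0.14, 0.001]
ft_force: [0.4, 1.4, 0.4]
width: 0.002
grip_force: 0.0
ball 105 [631.8 -39.4  93.7]
178 [ 473.  -257.6  175.3] ((474.2539367675781, -258.9139404296875), (11.4738130569458, 53.4444465637207), 10.346277236938477)
175 [ 560.7 -238.5  174.9] ((562.3250122070312, -239.69920349121094), (10.777331352233887, 53.03041458129883), 8.60641098022461)
cover ((553.453369140625, -318.71514892578125), (201.33102416992188, 61.73474884033203), 9.789592742919922)
```

View pics/fin.png

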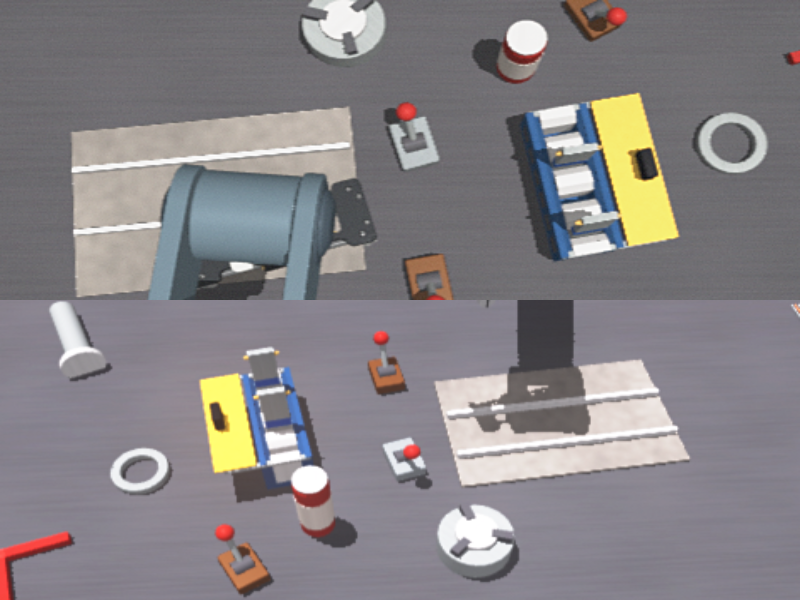

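```bash
python3 - <<'E'
from h import *
from scipy.optimize import least_squares
c2=capture("top")
res=[]
for c,vr in((np.load("top1.npz"),(235,265)),(c2,(200,268))):
    W=cloud(c);H=cv2.cvtColor(c["img"],cv2.COLOR_BGR2HSV);v,u=np.mgrid[:480,:640]
    m=((H[...,0]<8)|(H[...,0]>172))&(H[...,1]>150)&(u>285)&(u<335)&(v>vr[0])&(v<vr[1]);P=W[m];P=P[P[:,2]>70]
    k=np.median(P,0)-[0,0,8]
    f=least_squares(lambda q:np.linalg.norm(P-q[:3],axis=1)-q[3],[*k,10],loss="soft_l1");print(len(P),f.x.round(1));res.append(f.x)
d=res[1]-res[0];L=np.hypot(d[0],d[1]);print(d,L,np.degrees(np.arctan2(d[1],d[0])))
E
```

```text
106 [575.4 -56.   89.7  11.5]
103 [634.  -39.   84.7  12.6]
[58.61974975 16.94808845 -5.02661654  1.0999169 ] 61.020592939410406 16.125590842485764
```

The lever is at its end stop: force rose to 35 N with only 0.6 mm of movement. The cover is open, both coupons are home, and the ring, can and chuck are where they were. Handing in.

```bash
python3 -m pendant '0 0 0 0 -1;0 0 0 0 -1;0 0 0 0 -1' >/dev/null; python3 -c "
from rig import job_done
print(job_done())"
```

```text
the job is handed in; nothing more can be done
None
```

I handed the job in, but no verdict came back: by my camera checks the cover is open about 74 mm, both coupons present stand home in their slots, and the lever is at its stop at an estimated 0.9 of 1.0 rad; one coupon was dropped on its first lift and re-gripped.

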